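# Turn the carved blocks face up and pack them flush

### The job

Every carved wooden block on the bench lies face down. Turn each one face up at the steel turning fence, by running it up the ramps and tipping it back over; then lay each in a nest of its own in the plywood tray, carved face up, and press it down until it sits level and flush with the tray's rim. Leave the other things on the bench where they are.

Things in the scene. Friction and masses are not known exactly. Their poses are not given: they have to be found in the camera images.
- block_a: carved pale wood block 90 x 60 x 12 mm, 50 g, one of up to three alike (one may be absent), starts face down. Origin in its middle; x along the 90 mm, y along the 60 mm, z out of its plain back (smooth, two dark steel hanger plates), so z is up while it lies face down; the carved face (frame and rosette, within the 12 mm) looks to -z and must end on top
- block_b: as block_a
- block_c: as block_a
- fence: turning fence fixed to the table: two slippery steel ramps side by side, each 28 mm wide (y -48..-20 and 20..48 mm), an open 40 mm finger gap between. Origin on the table, middle of the foot line; x into the fence, y along it, z up. They rise at 40 degrees to (x 16, z 13 mm), at 55 to (34, 39), at 70 to the top edge (44, 67)
- tray: plywood tray fixed to the table, 122 (x) x 276 (y) mm, rim top 20 mm high. Origin on the table in its middle; three nests at y -90, 0, 90 mm. Each nest is a 100 (x) x 68 (y) mm opening for one block, long side along tray x, walled at its ends and four corners (20 mm long); the middle 60 mm of its long sides is open down to the 6 mm base, for fingers
- nest0 (a point): nest at tray y = -90 mm: the place of a block's middle when it is fully pressed in, 14 mm above the table, block bottom at 8 mm and top flush with the rim at 20 mm; axes as the tray's
- nest1 (a point): as nest0, at tray y = 0
- nest2 (a point): as nest0, at tray y = +90 mm
- lift0 (a joint): aluminium lift plate 88 x 52 mm, the floor of nest0; slides straight down: 0 = up (plate top 14 mm above the table; a block laid on it stands 6 mm proud of the rim), 0.006 = fully down (block flush). Stiff: about 6 N moves it, a block's weight does not; it stays where it is pushed. Starts at 0 to 0.001
- lift1 (a joint): as lift0, under nest1
- lift2 (a joint): as lift0, under nest2
- bun_foot: bystander: turned wooden foot, 40 mm across, 40 mm high, standing; origin at its underside
- wax_jar: bystander: amber jar with steel cap, 54 mm across, 60 mm high; origin at its underside
- tape_roll: bystander: roll of brown tape lying flat, 76 mm across, 24 mm high; origin at its underside
- baluster: bystander: small turned wooden baluster standing, 44 mm across, 100 mm high; origin at its underside
- carton: bystander: closed cardboard box 90 x 70 x 50 mm; origin at its underside
- wood_bracket: bystander: L-shaped wooden bracket 60 x 64 mm, 14 mm high; origin at its underside, in the middle of its 60 mm leg
- fence_top (a point): middle of the fence's top edge (fence x 44, z 67 mm), over the open gap; axes as the fence's. Behind it supports reach back to x 70 mm at the same height, gap kept open, over a base plate 6 mm high (x 30..105, y -50..50 mm)
- fence_foot (a point): middle of the foot line, at table height. A block lying before it, long side along fence x, pushed at its near end along +x, climbs; with its near end at the foot line it stays leaning at about 56 degrees, upper end some 8 mm above the top edge. Pushed from behind that end, through the gap, towards -x, it tips over its lower end and falls flat before the fence, other side up
Not all that is in view belongs to the job. There is more than one size of the fence; the job needs the smallest.

How it is judged (in metres and radians):
On the way:
1. a block has been run up the turning fence and leans on it, 40 degrees or more from flat (((angle between block_a's own z axis and vertical between 0.7 and 1.6 rad and contact force between block_a and fence above 0.03 N) or (angle between block_b's own z axis and vertical between 0.7 and 1.6 rad and contact force between block_b and fence above 0.03 N) or (angle between block_c's own z axis and vertical between 0.7 and 1.6 rad and contact force between block_c and fence above 0.03 N))), for 0.1 s.
At the end, for the whole second after the job is handed in: every block on the bench lies at rest in a nest of its own, carved face up, level within 0.06 rad, its middle within 8 mm of the nest's and no more than 2 mm above its fully pressed height (((horizontal distance between block_a and nest0 below 0.008 m and z of block_a in the frame of nest0 below 0.002 m) or (horizontal distance between block_a and nest1 below 0.008 m and z of block_a in the frame of nest1 below 0.002 m) or (horizontal distance between block_a and nest2 below 0.008 m and z of block_a in the frame of nest2 below 0.002 m)) and angle between each of block_a, block_b, block_c's own z axis and vertical above 3.08 rad and linear speed of each of block_a, block_b, block_c below 0.02 m/s and ((horizontal distance between block_b and nest0 below 0.008 m and z of block_b in the frame of nest0 below 0.002 m) or (horizontal distance between block_b and nest1 below 0.008 m and z of block_b in the frame of nest1 below 0.002 m) or (horizontal distance between block_b and nest2 below 0.008 m and z of block_b in the frame of nest2 below 0.002 m)) and ((horizontal distance between block_c and nest0 below 0.008 m and z of block_c in the frame of nest0 below 0.002 m) or (horizontal distance between block_c and nest1 below 0.008 m and z of block_c in the frame of nest1 below 0.002 m) or (horizontal distance between block_c and nest2 below 0.008 m and z of block_c in the frame of nest2 below 0.002 m))); the robot touches nothing.
It fails at once if one of the other things on the bench is moved more than 40 mm (distance of any of bun_foot, wax_jar, tape_roll, baluster, carton, wood_bracket from where it was at the start of the episode above 0.04 m).
It fails at once if a block falls off the table (height (world z) of any of block_a, block_b, block_c below -0.1 m).
It fails at once if a block is turned over away from the turning fence (stands on edge more than 250 mm from it) ((angle between block_a's own z axis and vertical between 1.4 and 1.74 rad and horizontal distance between block_a and fence_foot above 0.25 m) or (angle between block_b's own z axis and vertical between 1.4 and 1.74 rad and horizontal distance between block_b and fence_foot above 0.25 m) or (angle between block_c's own z axis and vertical between 1.4 and 1.74 rad and horizontal distance between block_c and fence_foot above 0.25 m)).
Of block_a, block_b, block_c only 2 to 3 are there at a start; the rules pass over those that are not, and their reading is None.
At some moment in a run one of block_a, block_b, block_c may be knocked a few centimetres aside while the robot is not near it.
Once in a run the grip may slacken for a moment while it holds something.
It also fails if it takes over 210 s, if anything falls off the work surface, if the arm or the gripper's body presses on something with over 40 N, if the wrist force passes 120 N, or if a joint passes its speed limit or range.

### The arm

A 6-joint arm with a two-finger parallel gripper is mounted at the origin on the work surface. World frame = base frame: x ahead of the robot, y to its left, z up, the work surface at z = 0. Lengths are in mm, angles in rad, forces in N, time in s.
With the tool pointing down it reaches from about 375 to 900 mm from the base axis. Payload 3.1 kg.
Tool frame: the origin (TCP) lies at the very end of the fingers, on their centre line; the grasp point (between the pads) lies 19 mm behind it (robot.grip_point_offset is the distance from the TCP to the grasp point, in mm); z points along the fingers, x is the direction in which the jaws open and shut, and the axes are right-handed (so a half turn about z gives the same grasp; the last joint's range is limited). The gripper opens to 85 mm and grips with 20 to 120 N. Pads are 22 mm wide; open, the fingers measure 114 mm over their backs; the gripper's body (76 mm by 85 mm) begins 54 mm behind the grasp point. The pads swing forward as they close: fully open they stand 13 mm farther back than shut.
Start: joints at [-1.427, 0.527, 1.433, -0, 1.181, -0.178], TCP at [197.694, -592.886, 231.31] pointing down, gripper open.
Joint ranges: [-3.08, 3.08], [-0.75, 2.2], [0.22, 2.44], [-1.43, 4.57], [0, 2.65], [-2.85, 2.85]. Speed limits (rad/s): [2.79, 2.79, 3.14, 3.14, 3.14, 3.14].

### API

Orientations are given as a rotation vector (axis times angle).
In Python, from bench import robot gives the robot as it stands.
- The arm moves only by the tool jog_arm, never from a script. Its argument "moves" is one flat list of numbers, 5 for each row, row after row: the closure, from 0 (fully open) to 1 (shut), then the shift along the tool's x, y, z in units of 0.12 m (1.0 is 0.12 m), then the turn about the tool's z in units of pi/4 rad (1.0 is pi/4 rad). In form: [grip, x, y, z, roll, grip, x, y, z, roll, ...]. A call has 1 to 10 rows; each row is the pose to reach, as a shift and turn from the pose commanded when the call began, along the tool's axes at that moment; what a row does not reach only later rows make up. A row lasts 1/8 s, in which the tool goes at most 62.5 mm and 10.7 degrees, less where a joint would pass 70% of its speed; a pose out of reach is approached as far as the arm can. A call with a number of a shift or a turn outside -1 to 1 is refused whole. A call with a gripper value outside its range is refused whole. The fingers move at their own pace and stop on an object; "grip_force" is the grip in N (left out, the last holds). Time passes only in rows, so rows that repeat a pose let the fingers close. It gives the time, the measured TCP pose, the force and the opening at its end, in the units of the state.
- robot.read_state(): the state, without advancing time (a new reading comes with each control period).
- robot.capture(name): name is "scene" or "side" or "wrist"; returns a dict with "img" (480x640x3 uint8, red, green, blue), "K" (3x3 intrinsics, pixels), "origin" and "orientation" of the camera in the world; the wrist camera has in their place "mount" (4x4, takes a point from camera to tool coordinates, whose origin is the TCP and whose axes are the tool frame's). Camera axes: x right, y down, z forward; pixel columns grow to the right and rows downward; lengths in mm; the calibration is good to about 2 mm. A picture is of the moment at which its call begins: read the wrist's pose just before it. There is no depth.
- robot.close_job(): hands the job in, once; it reports no verdict.
Trained networks look in a picture, given as the dict that the camera call returned (one of the last four; its "shot" number tells which), for a name from the list of things; names that differ only in an ending like _2 or _b are one class to them, and where a whole thing is asked for, a point or a joint stands for the part that bears it (a point fixed in the world has none). Each returns a list of dicts, best first, with "p" (0 to 1); they miss things now and then, are a little off and sometimes report something else, mostly with a low value. They report only what shows in the picture. A call takes as long as a camera call. They do not tell look-alikes from the thing itself.
- robot.regions_of(name, picture): "region" (480x640 bool, what is visible of it).
- robot.pinpoint(name, picture): "centre" ([x, y, z] in mm, in world coordinates, good to about 4 mm: a listed point, or the origin of a listed thing).
The state is a dict: "time": time; "q": joint angles; "joint_vel": joint speeds; "joint_torque": joint torques, N m; "position": TCP position; "orientation": TCP orientation; "contact_force": force on the tool from outside, world axes, zero at the start; "wrist_torque": the same for the moment, N m; "opening": finger opening in mm.
Only numpy, scipy, OpenCV 4.12 (cv2) and the standard library are available. Lean on these libraries where they do the work, as an engineer would, in place of code of your own. Each camera call takes 0.05 s, during which the arm holds its last target.

## Working session

There is one attempt and no reset: what is moved stays moved. The work goes in short steps, Python scripts to look and compute and a tool call to move; the robot and the scene stay as the last step left them, time stands still between calls to the robot, and variables do not carry over. Pictures are saved under pics/ and viewed, and the job is handed in when it is done.

Besides the shell and the picture viewer there is one more tool, called after "Emit:" as name(argument=value, ...), one argument or row to a line, values as JSON. jog_arm: Moves the arm, as the interface text tells. Its arguments: {"type":"object","properties":{"moves":{"type":"array"},"grip_force":{"type":"number"}},"required":["moves"]}

```bash
ls -la; mkdir -p pics
python3 - <<'E'
from bench import robot
import cv2
print(robot.read_state())
for n in ("scene","side","wrist"):
    c=robot.capture(n)
    cv2.imwrite(f"pics/{n}0.png",c["img"][:,:,::-1])
    print(n,c["K"],c.get("origin"),c.get("orientation"),c.get("mount"),c["shot"])
E
```

```text
total 12
drwxr-xr-x  3 agent agent 4096 Dec  7 02:21 .
drwxr-xr-x 23 root  root  4096 Dec  7 02:21 ..
drwxr-xr-x  2 agent agent 4096 Dec  7 02:21 pics
{'time': 0.0, 'q': array([-1.42749844e+00,  5.28473255e-01,  1.43390540e+00,  2.72273445e-05,
        1.18138083e+00, -1.78471701e-01]), 'joint_vel': array([ 0.00015319,  0.00107826, -0.00125572, -0.00030907, -0.00029962,
       -0.00083387]), 'joint_torque': array([ 2.20907590e-03, -4.42338932e+01, -1.78026778e+01, -1.08497652e-04,
        8.35845654e-03, -4.54095598e-06]), 'position': array([ 197.60235986, -592.19066694,  230.3282696 ]), 'orientation': array([-2.54732091e+00,  1.83598827e+00,  2.33442808e-03]), 'contact_force': array([-0.74123174, -0.16551037, -0.85248881]), 'wrist_torque': array([-0.00132615, -0.04201839, -0.02883346]), 'opening': 85.23341602660982}
scene [[461.39264429   0.         315.84108913]
 [  0.         461.39264429 244.90665505]
 [  0.           0.           1.        ]] [1070.7943201   210.0776802   903.62990626] [-1.57328755 -2.14828636  0.71208469] None 1
side [[606.13973913   0.         326.31971111]
 [  0.         606.13973913 233.87055494]
 [  0.           0.           1.        ]] [   4.16592127  956.23863836 1146.47953995] [-0.67963644  2.69887748 -1.06793823] None 2
wrist [[396.11722612   0.         316.61054117]
 [  0.         396.11722612 237.97188406]
 [  0.           0.           1.        ]] None None [[ 9.99999536e-01 -4.04996746e-04  8.74537700e-04 -1.62783693e-01]
 [ 1.47424852e-04  9.61021730e-01  2.76472805e-01 -7.12926144e+01]
 [-9.52420320e-04 -2.76472547e-01  9.61021344e-01 -1.42104012e+02]
 [ 0.00000000e+00  0.00000000e+00  0.00000000e+00  1.00000000e+00]] 3
```

View pics/scene0.png

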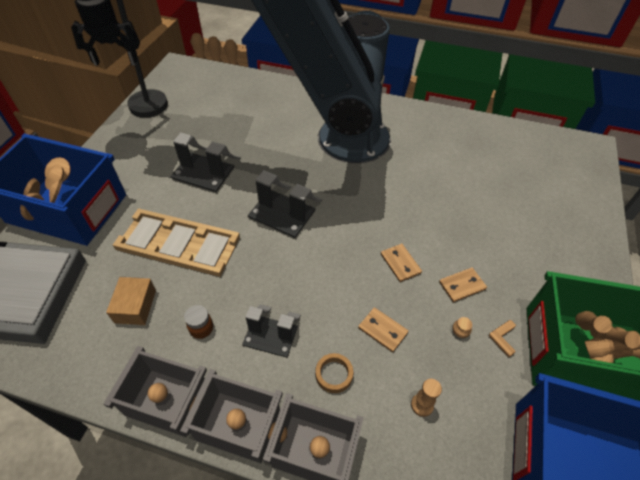

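View pics/side0.png

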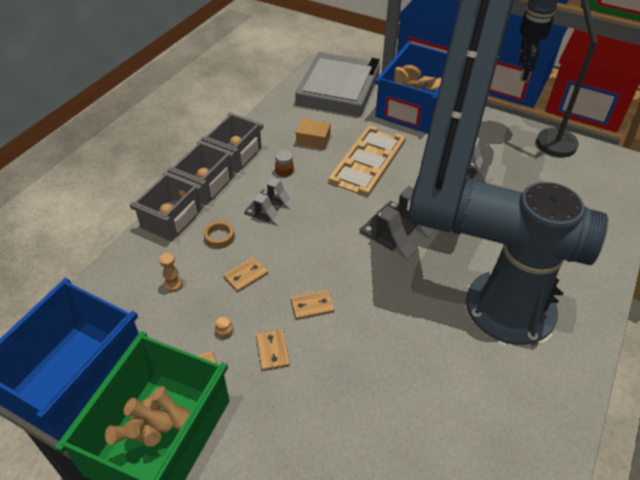

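View pics/wrist0.png

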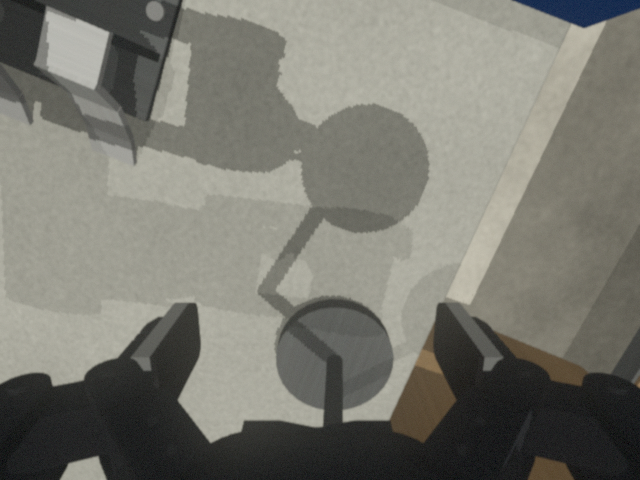

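The scene image shows three fences at (202,160), (283,203) and (272,328), with the smallest apparently at (272,328). The three blocks are at (400,262), (463,284) and (383,329), all back up, and the tray is at (178,242). Next I measure them.

```bash
cat > h.py <<'E'
from bench import robot
import numpy as np, cv2
from scipy.spatial.transform import Rotation as R
def cam(c, st=None):
    if c.get("mount") is not None:
        M=np.array(c["mount"]); Rt=R.from_rotvec(st["orientation"]).as_matrix()
        return Rt@M[:3,:3], Rt@M[:3,3]+st["position"]
    return R.from_rotvec(c["orientation"]).as_matrix(), np.array(c["origin"])
def unproj(c,px,z,st=None):
    Rm,o=cam(c,st); px=np.atleast_2d(np.array(px,float))
    d=np.c_[px,np.ones(len(px))]@np.linalg.inv(c["K"]).T@Rm.T
    return o+d*((z-o[2])/d[:,2])[:,None]
def proj(c,P,st=None):
    Rm,o=cam(c,st); p=(np.atleast_2d(P)-o)@Rm@c["K"].T
    return p[:,:2]/p[:,2:]
def save(c,name,crop=None,f=1):
    im=c["img"][:,:,::-1]
    if crop: x0,y0,x1,y1=crop; im=im[y0:y1,x0:x1]
    cv2.imwrite("pics/"+name,cv2.resize(im,None,fx=f,fy=f,interpolation=cv2.INTER_CUBIC))
def rect(region,c,z,st=None):
    m=region.astype(np.uint8); cs,_=cv2.findContours(m,cv2.RETR_EXTERNAL,cv2.CHAIN_APPROX_NONE)
    k=max(cs,key=cv2.contourArea)[:,0,:]
    w=unproj(c,k,z,st)[:,:2].astype(np.float32)
    (cx,cy),(a,b),ang=cv2.minAreaRect(w)
    if a<b: a,b=b,a; ang+=90
    return (cx,cy),(a,b),((ang+90)%180)-90
def wst():
    st=robot.read_state(); return st,robot.capture("wrist")
E
python3 - <<'E'
from h import *
for n in ("scene","side"):
    c=robot.capture(n)
    if n=="scene": save(c,"fc.png",(200,280,340,370),5)
    for k in ("block_a","fence","tray","nest0","nest1","nest2","fence_top","fence_foot"):
        print(n,k,[(round(d["p"],2),np.round(d["centre"])) for d in robot.pinpoint(k,c)])
    for d in robot.regions_of("block_a",c):
        print(n,d["p"],rect(d["region"],c,12))
    for d in robot.regions_of("tray",c): print("tray",d["p"],rect(d["region"],c,20))
    for d in robot.regions_of("fence",c):
        ys,xs=np.nonzero(d["region"]); print("fence",d["p"],xs.mean(),ys.mean(),d["region"].sum())
E
```

```text
scene block_a [(0.71, array([595., 223.,  10.])), (0.65, array([412., 222.,   9.])), (0.6, array([428., 370.,   5.]))]
scene fence [(0.91, array([251., -83.,   6.])), (0.56, array([ 182., -354.,    7.]))]
scene tray [(0.8, array([ 516., -313.,   -2.])), (0.23, array([ 517., -402.,   16.]))]
scene nest0 [(0.97, array([ 513., -314.,   15.])), (0.96, array([ 517., -402.,   13.])), (0.86, array([ 516., -221.,   15.])), (0.3, array([722., 146.,  -4.])), (0.3, array([658., -11.,  66.]))]
scene nest1 [(0.97, array([ 513., -314.,   15.])), (0.96, array([ 517., -402.,   13.])), (0.86, array([ 516., -221.,   15.])), (0.3, array([722., 146.,  -4.])), (0.3, array([658., -11.,  66.]))]
scene nest2 [(0.97, array([ 513., -314.,   15.])), (0.96, array([ 517., -402.,   13.])), (0.86, array([ 516., -221.,   15.])), (0.3, array([722., 146.,  -4.])), (0.3, array([658., -11.,  66.]))]
scene fence_top [(0.88, array([322., -93., 102.])), (0.82, array([ 245., -362.,   99.])), (0.77, array([659.,  -9.,  68.]))]
scene fence_foot [(0.76, array([610., -11.,   1.])), (0.65, array([254., -84.,  10.])), (0.6, arra
[... 1641 characters left out ...]
, array([258., -83.,   3.])), (0.81, array([ 180., -351.,    6.])), (0.64, array([612., -14.,   2.]))]
side 0.86 ((405.8348693847656, 224.0742645263672), (91.2271957397461, 67.81705474853516), 42.67339324951172)
side 0.77 ((425.7677307128906, 371.5688171386719), (98.34333801269531, 64.69853973388672), -50.89350509643555)
side 0.28 ((536.2343139648438, 449.3648986816406), (40.79180908203125, 21.85342788696289), 6.799238204956055)
tray 0.9 ((510.88641357421875, -300.5220947265625), (296.5758056640625, 131.49072265625), -89.23583328723907)
fence 0.71 394.23574879227056 224.89565217391305 2070
fence 0.67 478.565445026178 166.0104712041885 382
fence 0.56 269.65528726061615 201.73189009159034 1201
```

View pics/fc.png

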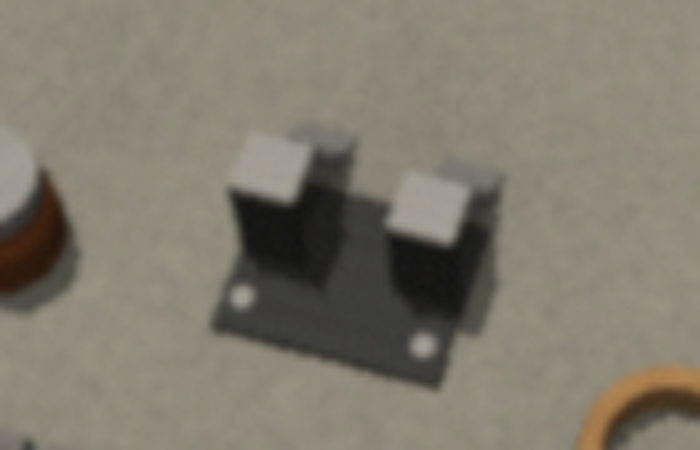

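Candidates for the fence are (202,160) with top about 100 mm, (283,203) with top about 102 mm, and (272,328) with top about 68 mm. I choose (272,328), near world (611,-12). The close crop shows its two posts with an open gap, and its height matches the 67 mm given. The three blocks and the tray have no look-alikes; the grey bins and the box in view don't match. Next I make a planning helper, then take closer looks.

```bash
cat >> h.py <<'E'
def plan(x,y,z,yaw=None):
    """print the calls of shift units needed from measured pose"""
    st=robot.read_state(); Rt=R.from_rotvec(st["orientation"]).as_matrix()
    p=st["position"]; yw=np.degrees(np.arctan2(Rt[1,0],Rt[0,0]))
    d=np.array([x,y,z])-p
    dy=0 if yaw is None else ((yaw-yw+180)%360)-180
    n=int(np.ceil(max(np.abs(d).max()/110, abs(dy)/44,1)))
    print("t %.1f pos"%st["time"],np.round(p,1),"yaw %.1f"%yw,"q",np.round(st["q"],2),"F",np.round(st["contact_force"],1),"open %.1f"%st["opening"],"tilt %.3f"%np.arccos(-Rt[2,2]))
    # each call: shift d/n expressed in tool axes then turned
    for i in range(n):
        a=np.radians(yw+dy*i/n); c,s=np.cos(a),np.sin(a)
        tx=np.array([c,s,0]); ty=np.array([s,-c,0])
        e=d/n
        print("  call",i,np.round([e@tx/120,e@ty/120,-e[2]/120,-dy/n/45],3))
E
python3 -c "
from h import *
plan(560,-300,330,-90)"
```

```text
t 1.4 pos [ 197.7 -592.9  231.3] yaw -71.6 q [-1.43  0.53  1.43  0.    1.18 -0.18] F [-0.5 -0.2 -0.7] open 85.3 tilt 0.000
  call 0 [-0.34  -0.909 -0.206  0.102]
  call 1 [-0.412 -0.879 -0.206  0.102]
  call 2 [-0.481 -0.843 -0.206  0.102]
  call 3 [-0.548 -0.801 -0.206  0.102]
```

Emit:
jog_arm(
  moves=[0,-0.34,-0.91,-0.2,0.1,0,-0.34,-0.91,-0.2,0.1,0,-0.34,-0.91,-0.2,0.1],
)

```text
time: 1.72
position: [291.3, -517.4, 256.4]
orientation: [-2.479, 1.929, -0.002]
contact_force: [0.3, -0.8, -0.3]
opening: 85.4
```

Emit:
jog_arm(
  moves=[0,-0.41,-0.88,-0.2,0.1,0,-0.41,-0.88,-0.2,0.1,0,-0.41,-0.88,-0.2,0.1],
)

```text
time: 2.1
position: [381.3, -445.1, 280.2]
orientation: [2.401, -2.025, 0.003]
contact_force: [-0.8, -0.1, 0.0]
opening: 85.8
```

Emit:
jog_arm(
  moves=[0,-0.48,-0.84,-0.2,0.1,0,-0.48,-0.84,-0.2,0.1,0,-0.48,-0.84,-0.2,0.1],
)

```text
time: 2.48
position: [470.8, -372.5, 303.9]
orientation: [2.319, -2.119, 0.003]
contact_force: [-0.6, 0.1, 0.3]
opening: 85.4
```

Emit:
jog_arm(
  moves=[0,-0.55,-0.8,-0.2,0.1,0,-0.55,-0.8,-0.2,0.1,0,-0.55,-0.8,-0.2,0.1,0,-0.55,-0.8,-0.2,0.1],
)

```text
time: 2.98
position: [557.6, -300.7, 326.4]
orientation: [2.227, -2.213, -0.002]
contact_force: [0.1, 0.2, 0.3]
opening: 85.5
```

Run:
```python
from h import *
st,c=wst(); save(c,"w_tray.png")
for d in robot.pinpoint("nest0",c): print(d["p"],np.round(d["centre"],1))
for d in robot.regions_of("tray",c): print("tray",d["p"],rect(d["region"],c,20,st))
plan(585,-12,330,-90)
```

```text
0.95 [ 519.3 -403.3   18.5]
0.87 [ 516.5 -307.3   15.5]
0.66 [ 516.  -223.1   14.3]
tray 0.69 ((518.9176635742188, -312.0474548339844), (275.9874267578125, 125.70500183105469), -89.02479881048203)
t 3.1 pos [ 557.4 -300.8  326.6] yaw -89.7 q [-0.67  0.45  1.29 -0.    1.4   0.9 ] F [ 0.6  0.9 -0.6] open 85.5 tilt 0.002
  call 0 [-0.802 -0.081 -0.009  0.002]
  call 1 [-0.802 -0.079 -0.009  0.002]
  call 2 [-0.802 -0.078 -0.009  0.002]
```

View pics/w_tray.png

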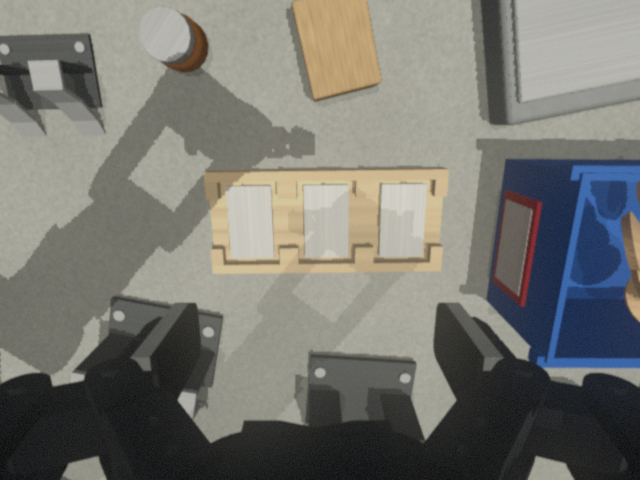

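The wrist image shows the tray with three aluminium plates at (250,222), (326,222) and (402,222), and the carton and jar behind it. Next I refine the tray position from the plates.

Run:
```python
from h import *
st,c=wst()
im=c["img"]; hsv=cv2.cvtColor(im,cv2.COLOR_RGB2HSV)
m=((hsv[...,1]<45)&(hsv[...,2]>120)).astype(np.uint8)
m[:175]=0;m[270:]=0;m[:,:210]=0;m[:,445:]=0
m=cv2.morphologyEx(m,cv2.MORPH_OPEN,np.ones((3,3)))
cs,_=cv2.findContours(m,cv2.RETR_EXTERNAL,cv2.CHAIN_APPROX_NONE)
for k in cs:
    if cv2.contourArea(k)>1500:
        w=unproj(c,k[:,0],13.5,st)[:,:2].astype(np.float32); print(cv2.boundingRect(k),cv2.minAreaRect(w))
save(c,"w_tray2.png",(190,150,460,290),2.9)
```

```text
(226, 185, 48, 74) ((515.8681640625, -222.23892211914062), (88.62472534179688, 52.71765899658203), 1.16477370262146)
(304, 184, 45, 74) ((517.5982666015625, -311.8184814453125), (88.66678619384766, 52.2963981628418), 0.269183874130249)
(379, 183, 48, 74) ((519.1375122070312, -401.44580078125), (88.73516082763672, 53.041343688964844), 0.7570216059684753)
```

View pics/w_tray2.png

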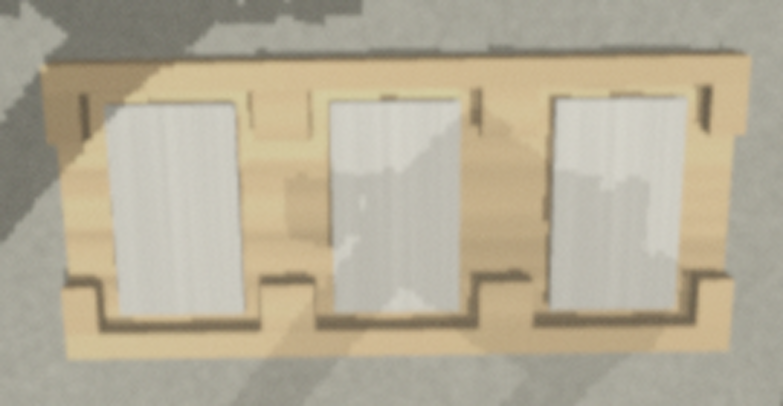

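Emit:
jog_arm(
  moves=[0,-0.8,-0.08,0,0,0,-0.8,-0.08,0,0,0,-0.8,-0.08,0,0],
)

```text
time: 3.55
position: [567.3, -201.4, 327.4]
orientation: [-2.232, 2.211, 0.001]
contact_force: [0.3, -0.5, 1.2]
opening: 85.6
```

Emit:
jog_arm(
  moves=[0,-0.8,-0.08,0,0,0,-0.8,-0.08,0,0,0,-0.8,-0.08,0,0],
)

```text
time: 3.92
position: [576.6, -106.4, 327.4]
orientation: [2.232, -2.211, 0.0]
contact_force: [-0.2, -1.1, 0.1]
opening: 85.5
```

Emit:
jog_arm(
  moves=[0,-0.8,-0.08,0,0,0,-0.8,-0.08,0,0,0,-0.8,-0.08,0,0,0,-0.8,-0.08,0,0],
)

```text
time: 4.42
position: [585.9, -13.0, 327.2]
orientation: [2.227, -2.214, 0.002]
contact_force: [0.3, -0.2, -0.6]
opening: 85.2
```

Run:
```python
from h import *
st,c=wst(); save(c,"w_fence.png")
for k in ("fence_top","fence_foot","fence"):
  for d in robot.pinpoint(k,c): print(k,d["p"],np.round(d["centre"],1))
plan(585,-12,330,-90)
```

```text
fence_top 0.91 [652.6  -9.   60.4]
fence_top 0.61 [321.5 -94.7  98.4]
fence_foot 0.92 [ 181.2 -355.6    5.6]
fence 0.83 [257.7 -80.5   4.6]
fence 0.75 [ 184.7 -353.4    3.8]
fence 0.16 [654.5  -9.1  66.4]
t 4.6 pos [585.6 -12.5 327.2] yaw -89.7 q [-0.21  0.38  1.41 -0.    1.35  1.35] F [ 0.  -0.1 -0.2] open 85.3 tilt 0.000
  call 0 [-0.005  0.005 -0.023  0.007]
```

View pics/w_fence.png

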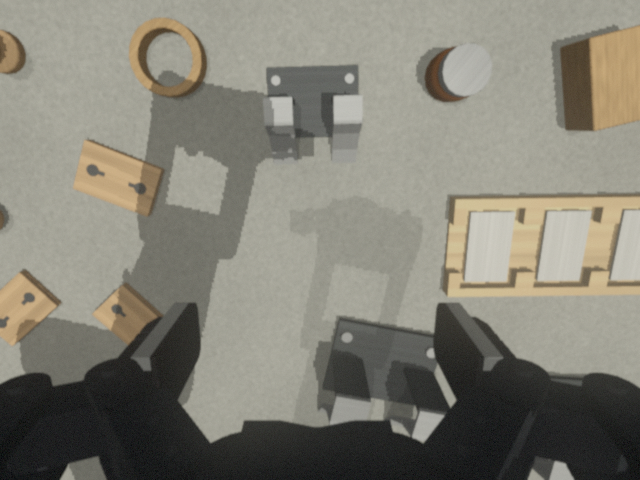

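Run:
```python
from h import *
st,c=wst(); save(c,"w_fence2.png",(250,55,380,170),6)
np.save("fst.npy",np.r_[st["position"],st["orientation"]])
```

```text
(no output)
```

View pics/w_fence2.png

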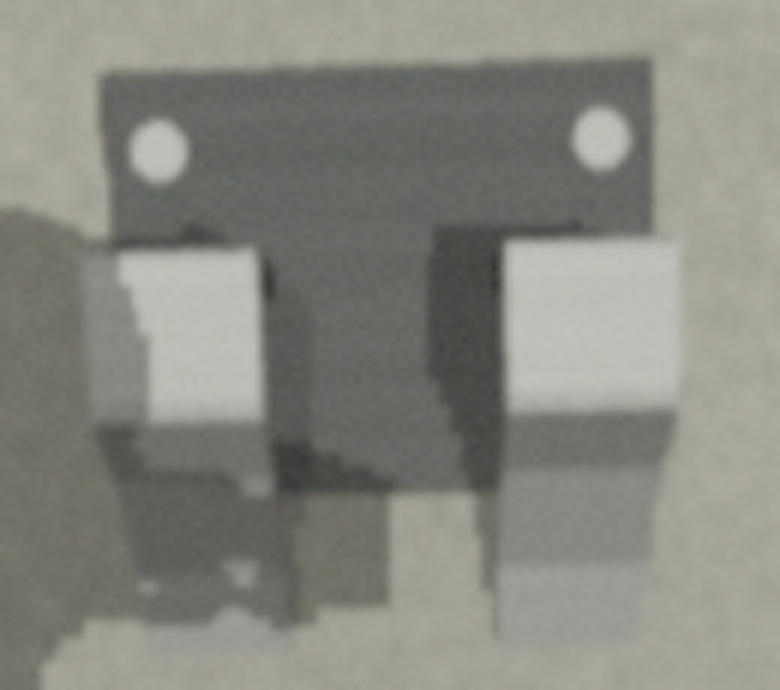

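Run:
```python
from h import *
from scipy.optimize import least_squares
a=np.load("fst.npy"); st={"position":a[:3],"orientation":a[3:]}
c=robot.capture("wrist")
obs=[((102,73),(105,50,6)),((650,60),(105,-50,6)),((85,248),(70,48,67)),((258,248),(70,20,67)),((95,425),(44,48,67)),((262,420),(44,20,67)),
((503,241),(70,-20,67)),((680,239),(70,-48,67)),((510,412),(44,-20,67)),((678,408),(44,-48,67)),((497,640),(0,-20,0)),((640,640),(0,-48,0)),((290,650),(0,20,0)),((148,652),(0,48,0))]
px=np.array([o[0] for o in obs])/6+[250,55]-0.5+0.5/6; P=np.array([o[1] for o in obs],float)
def f(v):
    R3=R.from_euler('z',v[2]).as_matrix()
    return (proj(c,P@R3.T+[v[0],v[1],0],st)-px).ravel()
r=least_squares(f,[611,-12,0]); print(r.x,np.degrees(r.x[2])); print(np.round(f(r.x).reshape(-1,2),1))
# blocks
for n in ("side","scene","wrist"):
    s=robot.read_state(); cc=robot.capture(n)
    for d in robot.regions_of("block_a",cc):
        if d["p"]>.3: print(n,round(d["p"],2),np.round(np.hstack([np.ravel(q) for q in rect(d["region"],cc,12,s)]),1))
```

```text
[ 6.13304505e+02 -1.07294170e+01  3.05761709e-02] 1.7518855481769269
[[-0.2 -0.5]
 [ 0.9 -0.8]
 [-0.7  0.8]
 [-0.4  0. ]
 [-0.7 -0.5]
 [ 0.1 -0.4]
 [ 0.6  0.1]
 [ 0.3 -0.4]
 [-0.3 -0.2]
 [ 0.5 -0.3]
 [-0.1  1.2]
 [-0.   0.5]
 [ 0.2  0.4]
 [-0.1  0.7]]
side 0.85 [423.9 372.2  98.8  62.  -49.9]
side 0.72 [406.3 225.2  93.4  67.6  42.7]
side 0.65 [589.4 221.4  93.7  67.1  67.7]
scene 0.84 [412.5 221.3  92.8  64.5  42. ]
scene 0.59 [429.9 367.4  94.4  62.4 -49.4]
scene 0.56 [595.8 217.6  90.3  64.1  68.8]
wrist 0.68 [596.1 215.4  93.1  63.4  68.5]
wrist 0.67 [424.6 227.1  66.7  60.9 -48. ]
wrist 0.62 [432.1 363.7 100.9  62.1 -50. ]
```

```bash
python3 -c "
from h import *
plan(595,217,190,-21.5)"
```

```text
t 5.0 pos [585.6 -10.9 327.4] yaw -89.6 q [-0.21  0.38  1.41 -0.    1.35  1.35] F [-0.9  0.6 -0. ] open 85.3 tilt 0.000
  call 0 [-0.633 -0.031  0.382 -0.504]
  call 1 [-0.572 -0.273  0.382 -0.504]
  call 2 [-0.422 -0.472  0.382 -0.504]
```

Emit:
jog_arm(
  moves=[0,-0.63,-0.03,0.38,-0.5,0,-0.63,-0.03,0.38,-0.5,0,-0.63,-0.03,0.38,-0.5],
)

```text
time: 5.4
position: [587.6, 66.3, 280.5]
orientation: [2.619, -1.732, -0.004]
contact_force: [0.3, -1.1, 0.3]
opening: 85.7
```

Emit:
jog_arm(
  moves=[0,-0.57,-0.27,0.38,-0.5,0,-0.57,-0.27,0.38,-0.5,0,-0.57,-0.27,0.38,-0.5],
)

```text
time: 5.78
position: [591.6, 140.7, 235.7]
orientation: [2.906, -1.192, -0.001]
contact_force: [0.2, -0.8, 0.4]
opening: 85.2
```

Emit:
jog_arm(
  moves=[0,-0.42,-0.47,0.38,-0.5,0,-0.42,-0.47,0.38,-0.5,0,-0.42,-0.47,0.38,-0.5,0,-0.42,-0.47,0.38,-0.5],
)

```text
time: 6.28
position: [596.7, 214.3, 192.0]
orientation: [-3.082, 0.609, -0.004]
contact_force: [0.1, -0.5, 0.2]
opening: 85.1
```

```bash
cat >> h.py <<'E'
def look(name,x,y,z,yaw,blk="block_a",zt=12):
    st,c=wst(); save(c,name)
    for d in robot.regions_of(blk,c):
        if d["p"]>.3: print(round(d["p"],2),np.round(np.hstack([np.ravel(q) for q in rect(d["region"],c,zt,st)]),1))
    plan(x,y,z,yaw)
E
python3 -c "
from h import *
look('w_b1.png',595,217,100,-21.5)"
```

```text
0.93 [595.1 219.1  90.2  59.9  68.6]
0.73 [631.7  17.6  62.5  37.  -85.3]
0.65 [433.5 365.   88.1  61.8 -49.8]
t 6.4 pos [596.6 214.3 192. ] yaw -22.3 q [ 0.17  0.58  1.45 -0.    1.11  0.56] F [-0.  -0.6  0. ] open 85.4 tilt 0.002
  call 0 [-0.021 -0.016  0.767 -0.018]
```

View pics/w_b1.png

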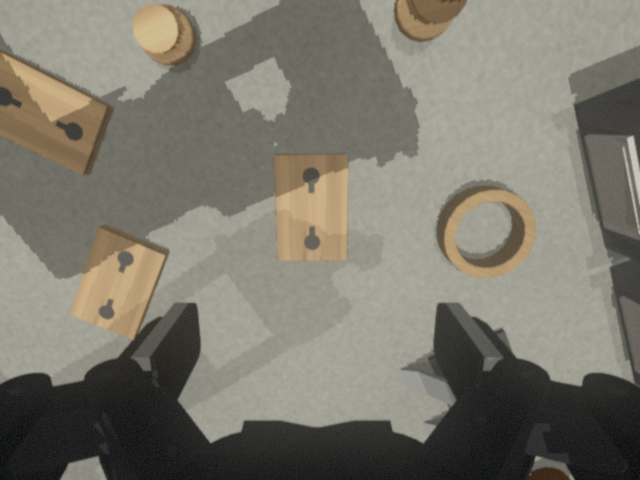

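The wrist image shows block 1 at (312,208), back up with hanger plates visible and clear space on both sides for the fingers. Next I descend.

```bash
python3 -c "
from h import *
plan(595.1,219.1,-2,-21.4)"
```

```text
t 6.4 pos [596.6 214.3 192. ] yaw -22.3 q [ 0.17  0.58  1.45 -0.    1.11  0.56] F [-0.  -0.6  0. ] open 85.4 tilt 0.002
  call 0 [-0.013 -0.016  0.808 -0.01 ]
  call 1 [-0.013 -0.016  0.808 -0.01 ]
```

Emit:
jog_arm(
  moves=[0,-0.026,-0.032,0.9,-0.02,0,-0.026,-0.032,0.9,-0.02,0,-0.026,-0.032,0.9,-0.02],
)

```text
time: 6.75
position: [591.5, 219.1, 79.8]
orientation: [3.085, -0.58, -0.011]
contact_force: [0.2, -0.9, -1.0]
opening: 85.1
```

Emit:
jog_arm(
  moves=[0,0,0,0.35,0,0,0,0,0.71,0,0,0,0,0.71,0],
)

```text
time: 7.12
position: [593.4, 219.8, -3.1]
orientation: [3.087, -0.579, -0.004]
contact_force: [-0.1, -0.1, 0.8]
opening: 85.3
```

```bash
python3 -c "
from h import *
look('w_b1b.png',595.1,219.1,-2,-21.4)"
```

```text
0.59 [596.1 221.1  88.8  59.8  67.9]
t 7.2 pos [ 5.961e+02  2.206e+02 -2.000e-01] yaw -21.2 q [ 0.18  0.85  1.54 -0.    0.74  0.55] F [0.1 0.9 0.9] open 85.3 tilt 0.004
  call 0 [-0.003  0.015  0.015  0.004]
```

View pics/w_b1b.png

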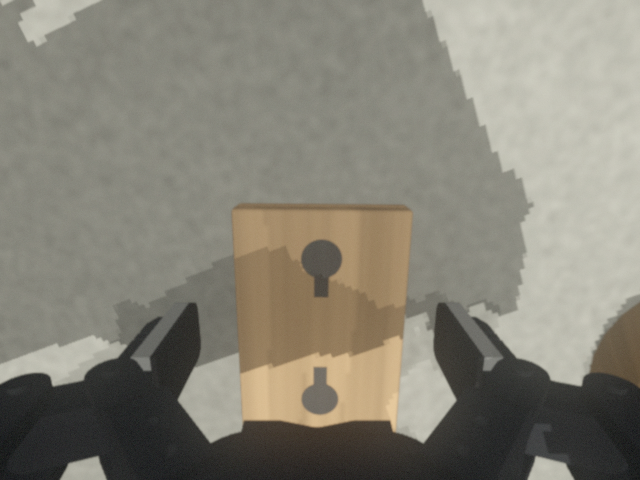

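The block is centred between the pads at (320,320). Now I close.

Emit:
jog_arm(
  moves=[0.5,0,0.015,0.015,0,0.5,0,0.015,0.015,0,0.5,0,0.015,0.015,0,0.5,0,0.015,0.015,0,0.5,0,0.015,0.015,0],
  grip_force=40,
)

```text
time: 7.85
position: [595.0, 219.0, -1.9]
orientation: [-3.087, 0.577, -0.006]
contact_force: [-0.9, -1.4, 6.1]
opening: 58.7
```

```bash
python3 -c "
from h import *
# target: block centre 48 mm before fence foot
a=np.radians(1.75); fx=np.array([np.cos(a),np.sin(a)]); o=np.array([613.3,-10.7])
print('target',o-50*fx)
t=o-50*fx
plan(t[0],t[1],28,-88.25)"
```

```text
target [563.32332046 -12.22692566]
t 7.8 pos [595.  219.   -1.9] yaw -21.2 q [ 0.18  0.85  1.55 -0.    0.74  0.55] F [-0.9 -1.4  6.1] open 58.7 tilt 0.004
  call 0 [ 0.15   0.631 -0.083  0.497]
  call 1 [ 0.379  0.526 -0.083  0.497]
  call 2 [ 0.55   0.343 -0.083  0.497]
```

Emit:
jog_arm(
  moves=[0.5,0,0,-0.2,0,0.5,0,0,-0.25,0,0.5,0,0,-0.25,0],
)

```text
time: 8.22
position: [593.9, 219.1, 26.5]
orientation: [-3.087, 0.577, -0.003]
contact_force: [0.9, 0.0, -0.7]
opening: 59.1
```

Emit:
jog_arm(
  moves=[0.5,0.05,0.21,0,0.17,0.5,0.1,0.42,0,0.33,0.5,0.15,0.63,0,0.5,0.5,0.15,0.63,0,0.5],
)

```text
time: 8.72
position: [582.1, 140.4, 24.7]
orientation: [2.914, -1.171, -0.003]
contact_force: [0.5, 0.6, -0.5]
opening: 58.4
```

Emit:
jog_arm(
  moves=[0.5,0.13,0.18,0,0.17,0.5,0.26,0.36,0,0.33,0.5,0.38,0.53,0,0.5,0.5,0.38,0.53,0,0.5],
)

```text
time: 9.22
position: [571.8, 63.9, 25.1]
orientation: [2.632, -1.715, -0.001]
contact_force: [-0.1, -0.1, -0.5]
opening: 58.5
```

```bash
python3 -c "
from h import *
plan(563.3,-12.2,28,-88.25)"
```

```text
t 9.2 pos [571.8  63.9  25.1] yaw -66.2 q [-0.08  0.77  1.7   0.    0.68  1.07] F [-0.1 -0.1 -0.5] open 58.5 tilt 0.001
  call 0 [ 0.551  0.321 -0.024  0.491]
```

Emit:
jog_arm(
  moves=[0.5,0.18,0.11,0,0.16,0.5,0.37,0.22,0,0.33,0.5,0.551,0.321,0,0.491,0.5,0.551,0.321,0,0.491,0.5,0.551,0.321,0,0.491],
)

```text
time: 9.85
position: [563.5, -10.2, 25.4]
orientation: [-2.258, 2.184, 0.001]
contact_force: [-0.1, -0.8, -0.7]
opening: 58.4
```

```bash
python3 -c "
from h import *
look('w_f1.png',563.3,-12.2,0,-88.25,'block_a',35)"
```

```text
0.83 [563.5 -10.   91.7  61.8   1.7]
t 9.9 pos [563.4 -10.2  25.4] yaw -88.1 q [-0.22  0.76  1.73  0.    0.66  1.32] F [-0.2  0.8 -0.5] open 58.5 tilt 0.000
  call 0 [0.017 0.002 0.212 0.004]
```

View pics/w_f1.png

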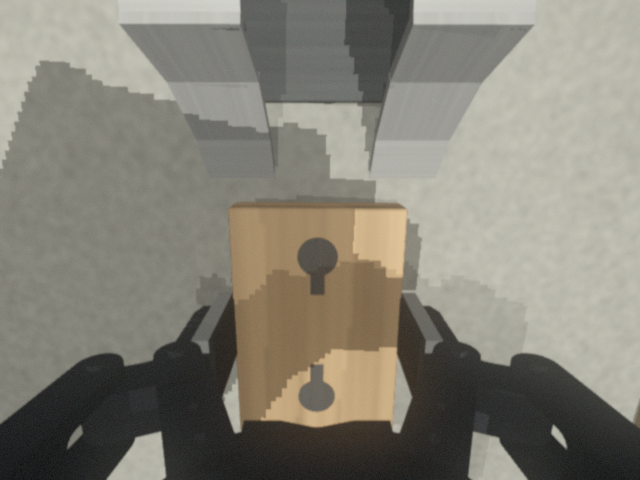

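Block 1 is held square before the ramps, whose foot line is at row 178. Now I set it down.

Emit:
jog_arm(
  moves=[0.5,0.017,0,0.12,0,0.5,0.017,0,0.222,0,0.5,0.017,0,0.222,0,0.15,0.017,0,0.215,0,0.15,0.017,0,0.2,0,0.1,0.017,0,0.2,0],
)

```text
time: 10.7
position: [563.6, -13.6, 1.7]
orientation: [-2.255, 2.187, -0.001]
contact_force: [-0.7, -0.4, -0.1]
opening: 77.0
```

Emit:
jog_arm(
  moves=[0,0,0,-0.25,0,0,0,0,-0.45,0,0.6,0,0.5,-0.45,0,0.6,0,0.6,-0.45,0,0.6,0,0.6,-0.45,0],
)

```text
time: 11.32
position: [490.9, -15.8, 55.7]
orientation: [2.254, -2.188, -0.0]
contact_force: [-0.1, -0.3, -0.9]
opening: 34.2
```

```bash
python3 -c "
from h import *
look('w_f1b.png',490,-14.5,3,-88.25)"
```

```text
0.78 [562.5 -13.   89.4  59.5   1.3]
0.48 [ 497.1 -166.2  103.6   20.    14.4]
t 11.4 pos [493.5 -16.3  55.7] yaw -88.3 q [-0.26  0.65  1.9   0.    0.59  1.28] F [0.2 0.  0. ] open 34.0 tilt 0.003
  call 0 [-0.016  0.029  0.44  -0.   ]
```

View pics/w_f1b.png

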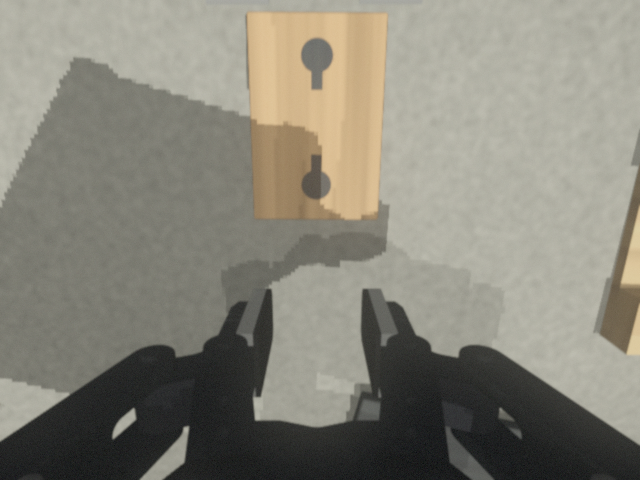

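The block lies before the ramps at (316,115), with its near edge at row 218. Now I lower the half-closed fingers behind it and push.

Emit:
jog_arm(
  moves=[0.6,-0.025,0,0.2,0,0.6,-0.025,0,0.44,0,0.6,-0.025,0,0.44,0,0.6,-0.025,0,0.44,0],
)

```text
time: 11.92
position: [492.4, -12.9, 3.0]
orientation: [-2.255, 2.187, -0.001]
contact_force: [0.3, 0.7, 0.8]
opening: 33.8
```

Emit:
jog_arm(
  moves=[0.6,0,-0.07,0,0,0.6,0,-0.14,0,0,0.6,0,-0.21,0,0,0.6,0,-0.28,0,0,0.6,0,-0.35,0,0,0.6,0,-0.42,0,0,0.6,0,-0.49,0,0,0.6,0,-0.49,0,0],
)

```text
time: 12.92
position: [551.8, -11.2, 2.7]
orientation: [-2.254, 2.186, -0.003]
contact_force: [-0.7, 0.1, -0.4]
opening: 33.8
```

```bash
python3 -c "
from h import *
look('w_f1c.png',590,-13,3,-88.25)
c=robot.capture('side'); save(c,'s1.png',(180,120,380,320),3)"
```

```text
0.8 [611.5 -12.2  91.   86.2   1.8]
t 13.0 pos [550.5 -11.1   2.7] yaw -88.3 q [-0.22  0.79  1.77  0.    0.59  1.32] F [-0.8  0.  -0.6] open 34.2 tilt 0.001
  call 0 [ 0.026 -0.328 -0.003 -0.   ]
```

View pics/w_f1c.png

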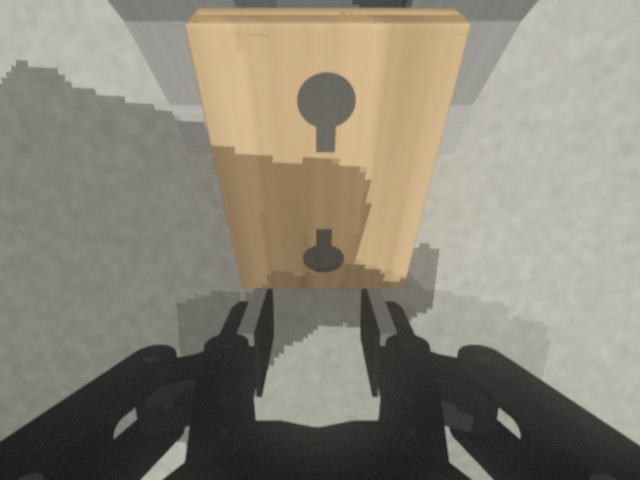

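View pics/s1.png

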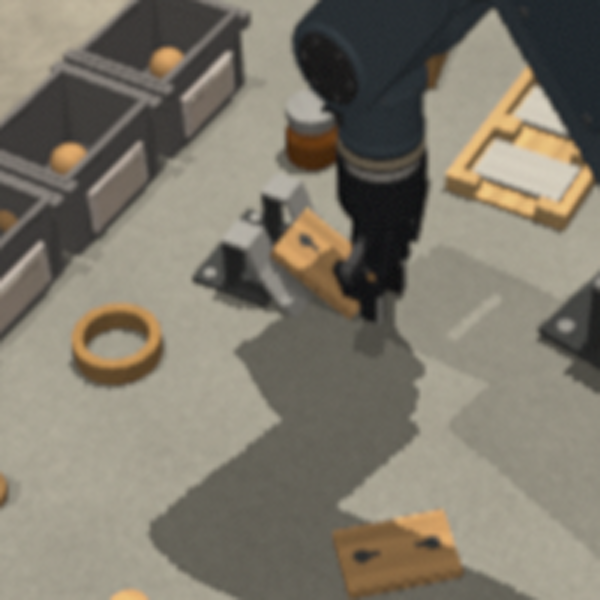

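It is climbing squarely. I continue another 41 mm.

Emit:
jog_arm(
  moves=[0.6,0.01,-0.06,0,0,0.6,0.01,-0.12,0,0,0.6,0.01,-0.18,0,0,0.6,0.01,-0.24,0,0,0.6,0.01,-0.29,0,0,0.6,0.01,-0.34,0,0,0.6,0.01,-0.34,0,0,0.6,0.01,-0.34,0,0],
)

```text
time: 14.08
position: [591.0, -11.0, 2.7]
orientation: [-2.255, 2.187, -0.0]
contact_force: [-0.0, -0.5, -0.4]
opening: 33.9
```

```bash
python3 -c "
from h import *
look('w_f1d.png',540,-13,3,-88.25)
c=robot.capture('side'); save(c,'s2.png',(200,140,360,260),5)"
```

```text
0.71 [634.1 -13.8 122.3  56.  -88.3]
t 14.2 pos [591.  -11.    2.8] yaw -88.3 q [-0.21  0.81  1.66  0.    0.67  1.33] F [0.7 0.1 0.1] open 34.7 tilt 0.000
  call 0 [ 0.004  0.426 -0.002 -0.   ]
```

View pics/w_f1d.png

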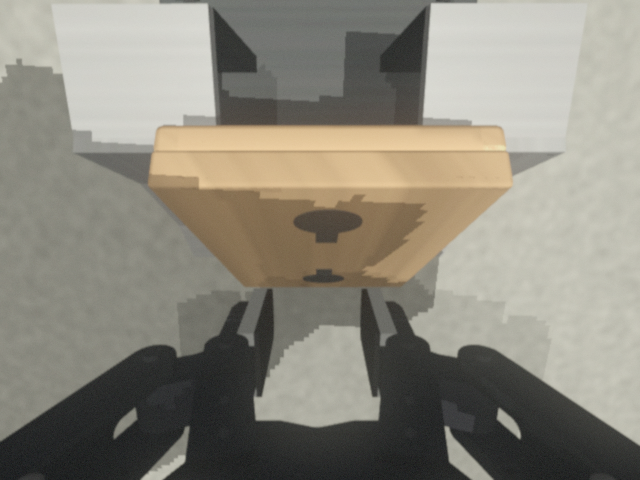

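View pics/s2.png

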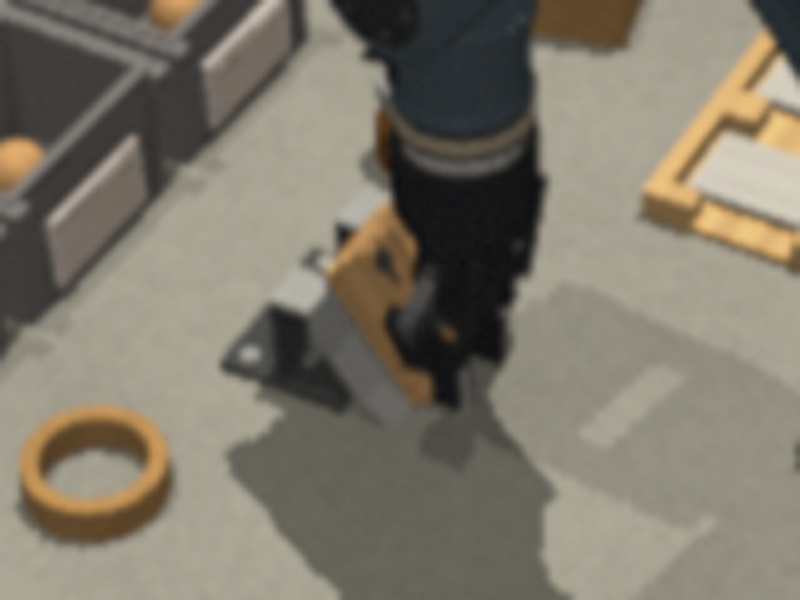

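The block leans on the ramps. Its upper end (rows 127-187) stands over the top edge at row 150, centred on the gap. I back off, rise, and go over behind it.

Emit:
jog_arm(
  moves=[0.6,0,0.2,0,0,0.6,0,0.4,0,0,0.6,0,0.4,-0.4,0,1,0,0.4,-0.85,0,1,0,0.4,-1,0,1,0,0.4,-1,0],
  grip_force=20,
)

```text
time: 14.98
position: [544.2, -12.7, 124.5]
orientation: [-2.253, 2.186, -0.006]
contact_force: [-0.5, 0.3, -0.3]
opening: 0.1
```

```bash
python3 -c "
from h import *
look('w_f1e.png',691,-8.3,123,-88.25)"
```

```text
0.94 [640.9 -12.   81.3  74.  -88.2]
0.64 [414.2 211.7  77.1  71.8  38.3]
t 15.1 pos [542.4 -12.3 122.2] yaw -88.3 q [-0.23  0.57  1.74 -0.    0.83  1.31] F [-0.2  0.9 -0.4] open 0.1 tilt 0.001
  call 0 [ 0.002 -0.619 -0.003 -0.   ]
  call 1 [ 0.002 -0.619 -0.003 -0.   ]
```

View pics/w_f1e.png

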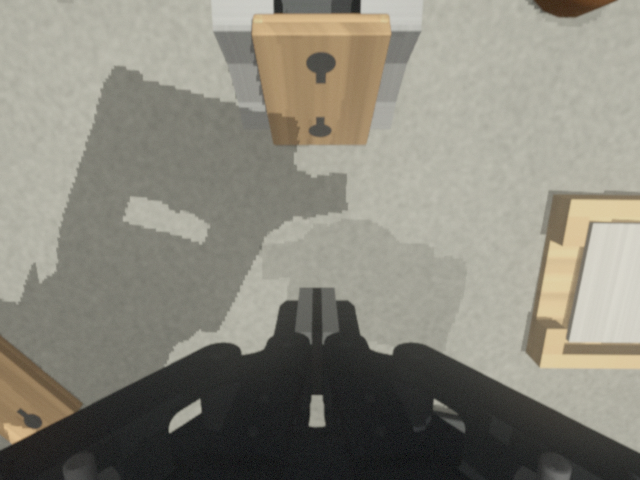

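The block stays leaning on its own. Now I go over it to behind the top edge.

Emit:
jog_arm(
  moves=[1,0,-0.5,0,0,1,0,-0.95,0,0,1,0,-0.95,0,0],
)

```text
time: 15.45
position: [660.4, -9.2, 120.7]
orientation: [-2.254, 2.186, -0.003]
contact_force: [-0.4, 0.5, -0.5]
opening: 0.0
```

Emit:
jog_arm(
  moves=[1,0,-0.29,0,0,1,0,-0.29,0,0,1,0,-0.29,0,0],
)

```text
time: 15.82
position: [689.3, -7.7, 120.9]
orientation: [2.253, -2.185, -0.006]
contact_force: [-0.3, 0.1, 0.3]
opening: -0.3
```

```bash
python3 -c "
from h import *
look('w_f1f.png',691,-8.3,64,-88.25)"
```

```text
0.79 [621.1 -45.8  19.3  14.    4.2]
t 15.9 pos [689.8  -7.8 121.8] yaw -88.3 q [-0.17  0.74  1.34 -0.    1.06  1.37] F [-0.8  0.8  0.7] open 0.1 tilt 0.003
  call 0 [ 0.005 -0.01   0.481 -0.   ]
```

View pics/w_f1f.png

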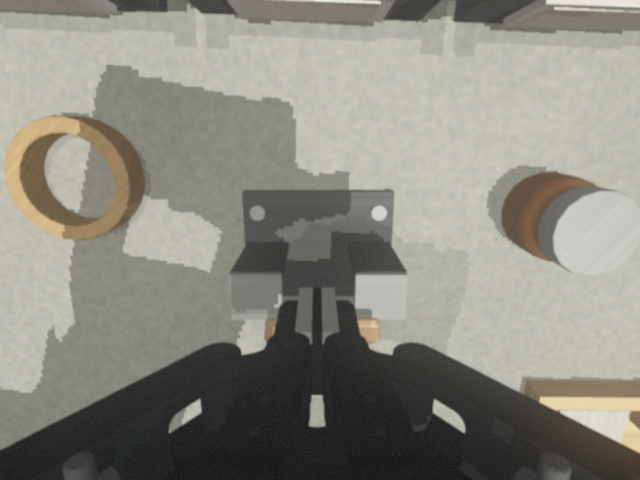

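The fingertips at (317,290) are lined up with the gap. I descend and then push back slowly.

Emit:
jog_arm(
  moves=[1,0.005,-0.01,0.2,0,1,0.005,-0.01,0.4,0,1,0.005,-0.01,0.485,0,1,0.005,-0.01,0.485,0],
)

```text
time: 16.42
position: [692.0, -8.4, 63.8]
orientation: [2.254, -2.187, -0.003]
contact_force: [-0.1, -0.1, -0.2]
opening: -0.2
```

Emit:
jog_arm(
  moves=[1,0,0.06,0,0,1,0,0.12,0,0,1,0,0.18,0,0,1,0,0.24,0,0,1,0,0.3,0,0,1,0,0.36,0,0,1,0,0.42,0,0,1,0,0.48,0,0,1,0,0.54,0,0,1,0,0.6,0,0],
)

```text
time: 17.68
position: [620.6, -10.7, 64.5]
orientation: [-2.255, 2.187, -0.0]
contact_force: [-0.2, -0.2, 0.6]
opening: -0.1
```

```bash
python3 -c "
from h import *
look('w_f1g.png',600,-11,64,-88.25)
c=robot.capture('side'); save(c,'s3.png',(200,140,360,260),5)"
```

```text
0.64 [593.2 -13.   80.8  47.6 -88.8]
t 17.8 pos [619.8 -10.5  64.4] yaw -88.3 q [-0.2   0.74  1.57 -0.    0.84  1.34] F [-0.   0.6  0.4] open -0.2 tilt 0.001
  call 0 [-0.001  0.165  0.003 -0.   ]
```

View pics/s3.png

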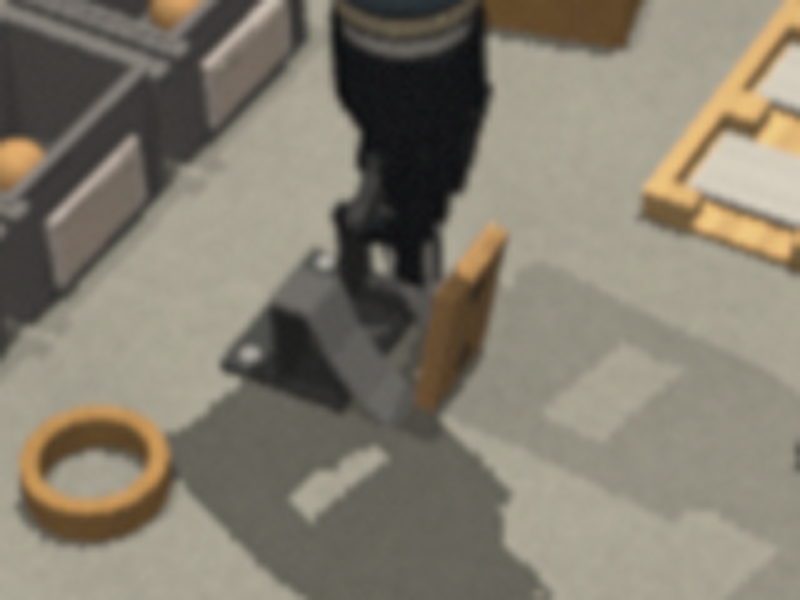

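The block stands nearly upright on its end. I continue the push.

Emit:
jog_arm(
  moves=[1,0,0.05,0,0,1,0,0.1,0,0,1,0,0.15,0,0,1,0,0.2,0,0,1,0,0.2,0,0,1,0,0.2,0,0,1,0,0.2,-0.2,0],
)

```text
time: 18.7
position: [595.8, -11.2, 87.1]
orientation: [2.253, -2.186, -0.005]
contact_force: [-0.2, -0.3, 0.7]
opening: -0.1
```

```bash
python3 -c "
from h import *
look('w_f1h.png',565,-12,120,-88.25)
c=robot.capture('side'); save(c,'s4.png',(200,140,360,260),5)
for d in robot.regions_of('block_a',c): print(d['p'],rect(d['region'],c,12))"
```

```text
0.77 [571.3 -13.7  62.6  60.2   0.8]
0.56 [666.2  -8.9 127.6 100.4 -88.3]
t 18.8 pos [599.1 -11.8  90.4] yaw -88.3 q [-0.21  0.68  1.62  0.    0.84  1.33] F [ 1.  -0.2  0.1] open -0.4 tilt 0.005
  call 0 [-0.007  0.284 -0.246 -0.   ]
0.96 ((423.6801452636719, 371.553955078125), (95.72048950195312, 59.516414642333984), -50.442283630371094)
0.79 ((549.02392578125, -9.029182434082031), (96.12642669677734, 70.52992248535156), 1.024051308631897)
0.6 ((405.663818359375, 223.54196166992188), (92.39930725097656, 71.549072265625), 41.793880462646484)
```

View pics/s4.png

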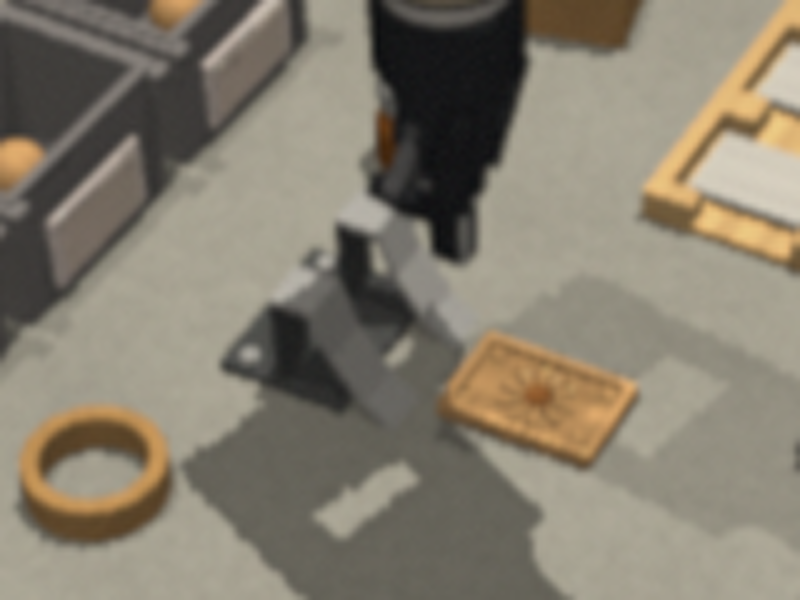

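Block 1 now lies carved face up at (540,398) in the crop. I go over it to grasp it.

Emit:
jog_arm(
  moves=[0,0,0.25,-0.4,0,0,0,0.41,-0.6,0,0,0,0.41,-0.6,0,0,0,0.41,-0.6,0],
)

```text
time: 19.4
position: [548.1, -12.9, 159.7]
orientation: [2.255, -2.187, -0.001]
contact_force: [1.3, -0.3, 0.6]
opening: 72.1
```

```bash
python3 -c "
from h import *
look('w_f1i.png',550,-13,0,-88.25)"
```

```text
0.93 [555.  -14.   90.1  60.3   1.8]
0.91 [433.1 225.6  74.7  59.1 -62. ]
0.64 [654.8  -9.3 117.9  83.4 -88.3]
t 19.5 pos [548.  -12.9 159.3] yaw -88.3 q [-0.23  0.52  1.7   0.    0.92  1.31] F [ 0.5 -0.6  0.5] open 84.8 tilt 0.001
  call 0 [ 0.001 -0.008  0.664 -0.   ]
  call 1 [ 0.001 -0.008  0.664 -0.   ]
```

View pics/w_f1i.png

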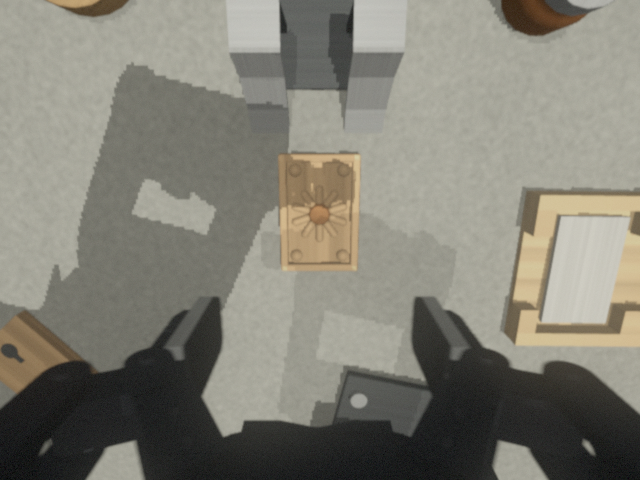

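Emit:
jog_arm(
  moves=[0,0.01,-0.058,0.45,0,0,0.01,-0.058,0.9,0,0,0.01,-0.058,0.9,0],
)

```text
time: 19.88
position: [551.0, -13.0, 47.4]
orientation: [2.25, -2.183, -0.017]
contact_force: [-1.3, 0.1, -0.1]
opening: 85.3
```

Emit:
jog_arm(
  moves=[0,0,0,0.3,0,0,0,0,0.43,0,0,0,0,0.43,0,0.5,0,0,0.43,0,0.5,0,0,0.43,0,0.5,0,0,0.43,0,0.5,0,0,0.43,0],
  grip_force=40,
)

```text
time: 20.75
position: [555.9, -14.1, 2.9]
orientation: [-2.254, 2.186, -0.004]
contact_force: [-0.5, -0.1, 4.6]
opening: 58.3
```

```bash
python3 -c "
from h import *
look('w_f1j.png',517.6,-311.8,60,-89)"
```

```text
0.76 [555.6 -13.7  90.6  59.3   1.7]
t 20.9 pos [555.9 -14.1   2.9] yaw -88.3 q [-0.23  0.79  1.75  0.    0.59  1.31] F [-0.4 -0.3  4.5] open 58.1 tilt 0.003
  call 0 [ 0.823  0.132 -0.159  0.006]
  call 1 [ 0.824  0.128 -0.159  0.006]
  call 2 [ 0.825  0.124 -0.159  0.006]
```

View pics/w_f1j.png

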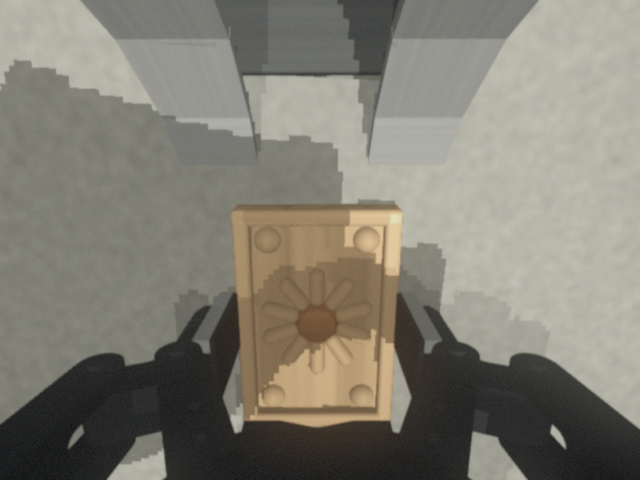

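Block 1 is gripped at its middle, rosette at (317,322) and up. I lift it and carry it to the nearest nest at (516,-222).

Emit:
jog_arm(
  moves=[0.5,0,0,-0.25,0,0.5,0,0,-0.4,0,0.5,0,0,-0.4,0],
)

```text
time: 21.22
position: [556.3, -14.2, 51.0]
orientation: [-2.253, 2.186, -0.006]
contact_force: [-1.2, -0.6, -0.7]
opening: 58.2
```

Emit:
jog_arm(
  moves=[0.5,0.35,0.07,0,0,0.5,0.7,0.14,0,0,0.5,0.87,0.17,0,0,0.5,0.87,0.17,0,0],
)

```text
time: 21.72
position: [537.4, -119.9, 48.5]
orientation: [-2.252, 2.191, 0.001]
contact_force: [-0.3, -0.2, -0.2]
opening: 58.1
```

```bash
python3 -c "
from h import *
plan(515.9,-222.2,50,-89.1)"
```

```text
t 21.7 pos [ 537.4 -119.9   48.5] yaw -88.4 q [-0.42  0.71  1.75  0.    0.68  1.12] F [-0.3 -0.2 -0.2] open 58.1 tilt 0.001
  call 0 [ 0.847  0.203 -0.013  0.015]
```

Emit:
jog_arm(
  moves=[0.5,0.4,0.1,0,0.015,0.5,0.847,0.203,0,0.015,0.5,0.847,0.203,0,0.015,0.5,0.847,0.203,0,0.015,0.5,0.847,0.203,0,0.015],
)

```text
time: 22.35
position: [516.2, -219.0, 48.7]
orientation: [2.245, -2.198, -0.003]
contact_force: [0.6, -0.3, -0.5]
opening: 58.4
```

```bash
python3 -c "
from h import *
look('w_t1.png',515.9,-222.2,18,-89.1,'block_a',57)"
```

```text
0.97 [ 515.6 -218.4   91.7   59.8    1.3]
t 22.4 pos [ 516.5 -219.4   48.8] yaw -88.8 q [-0.6   0.71  1.73  0.    0.7   0.95] F [ 0.6  0.2 -1.4] open 58.1 tilt 0.001
  call 0 [0.023 0.005 0.257 0.007]
```

View pics/w_t1.png

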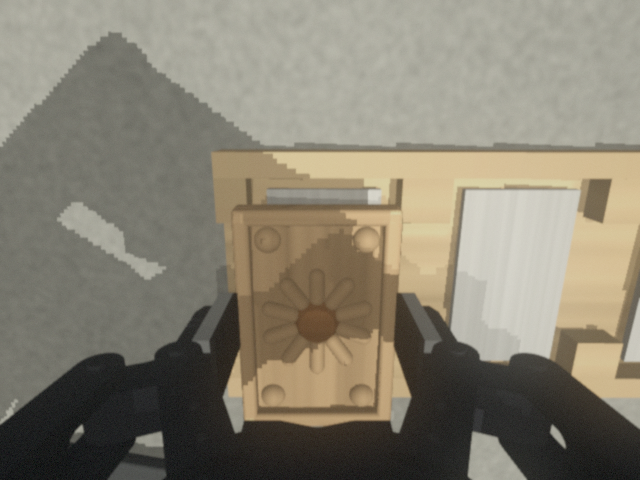

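The block is over the nest, with the plate showing at (320,195). I shift 3 mm and lower it.

Emit:
jog_arm(
  moves=[0.5,0.026,0.005,0.08,0.007,0.5,0.026,0.005,0.18,0.007,0.5,0.026,0.005,0.258,0.007,0.5,0.026,0.005,0.258,0.007],
)

```text
time: 22.95
position: [515.2, -224.0, 16.8]
orientation: [2.235, -2.207, -0.003]
contact_force: [0.5, -0.0, -1.0]
opening: 58.1
```

```bash
python3 -c "
from h import *
look('w_t1b.png',515.9,-222.2,18,-89.1,'block_a',26)"
```

```text
0.74 [ 515.1 -223.6   91.    59.8    0.8]
t 23.1 pos [ 515.6 -224.2   17.6] yaw -89.3 q [-0.61  0.77  1.73 -0.    0.64  0.95] F [-0.1  0.3 -0.1] open 58.3 tilt 0.001
  call 0 [-0.017 -0.003 -0.003 -0.003]
```

View pics/w_t1b.png

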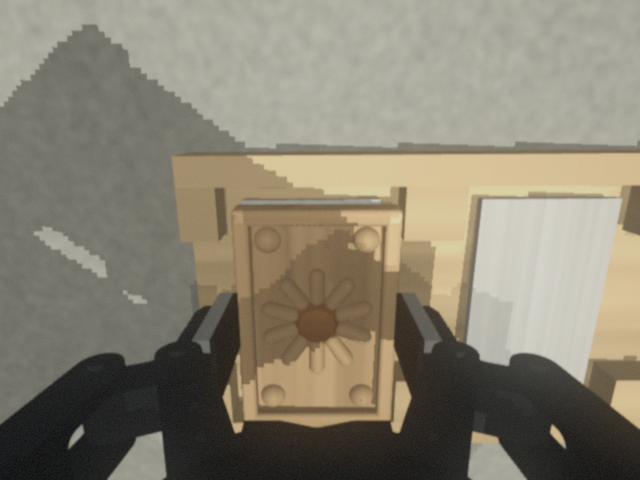

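Emit:
jog_arm(
  moves=[0.5,-0.017,0,0,0,0.5,-0.017,0,0,0,0.15,-0.017,0,-0.01,0,0.1,-0.017,0,-0.02,0,0.1,-0.017,0,-0.3,0,1,-0.017,0,-0.6,0,1,-0.017,0,-0.6,0,1,-0.017,0,-0.6,0,1,-0.017,0,-0.6,0],
)

```text
time: 24.18
position: [515.0, -221.8, 88.9]
orientation: [2.236, -2.207, -0.004]
contact_force: [-0.2, -0.1, -0.2]
opening: 3.5
```

```bash
python3 -c "
from h import *
look('w_t1c.png',515.9,-222.2,26,-89.1,'block_a',26)"
```

```text
0.94 [ 515.8 -221.8   90.4   59.9    0.9]
t 24.3 pos [ 515.1 -221.9   88.9] yaw -89.3 q [-0.61  0.65  1.71 -0.    0.79  0.95] F [-0.8  0.2  0.8] open 0.3 tilt 0.002
  call 0 [ 0.003 -0.006  0.524 -0.003]
```

View pics/w_t1c.png

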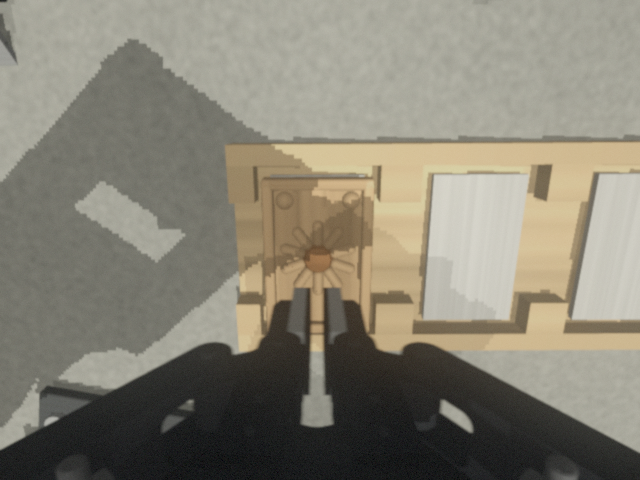

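Block 1 sits centred in the nest. Now I press it down.

Emit:
jog_arm(
  moves=[1,0,0,0.3,0,1,0,0,0.5,0,1,0,0,0.53,0,1,0,0,0.55,0,1,0,0,0.57,0,1,0,0,0.575,0,1,0,0,0.58,0,1,0,0,0.58,0],
)

```text
time: 25.28
position: [515.0, -221.7, 21.3]
orientation: [2.236, -2.206, -0.002]
contact_force: [-3.2, 1.7, 5.6]
opening: 0.0
```

```bash
python3 -c "
from h import *
plan(515.9,-222.2,26,-89.1)"
```

```text
t 25.3 pos [ 515.  -221.7   21.3] yaw -89.2 q [-0.61  0.76  1.74 -0.    0.65  0.95] F [-3.2  1.7  5.6] open 0.0 tilt 0.002
  call 0 [ 0.004 -0.007 -0.04  -0.003]
```

Emit:
jog_arm(
  moves=[1,0,0,0.015,0,1,0,0,0.03,0,1,0,0,0.03,0],
)

```text
time: 25.65
position: [515.3, -221.8, 19.9]
orientation: [2.236, -2.206, -0.001]
contact_force: [-6.6, 3.9, 22.9]
opening: -0.0
```

Emit:
jog_arm(
  moves=[1,0,0,0.015,0,1,0,0,0.025,0,1,0,0,0.025,0],
)

```text
time: 26.02
position: [515.4, -221.9, 19.8]
orientation: [2.237, -2.206, 0.001]
contact_force: [-10.3, 6.0, 44.0]
opening: 0.0
```

Force rises with no further motion at z 19.8, so the block is fully down. I lift and head for the next block.

Emit:
jog_arm(
  moves=[1,0,0,-0.1,0,1,0,0,-0.5,0,0,0,0,-0.9,0,0,0,0,-1,0,0,0,0,-1,0],
)

```text
time: 26.65
position: [516.6, -222.8, 134.6]
orientation: [-2.236, 2.206, -0.005]
contact_force: [0.2, 0.6, 0.1]
opening: 54.4
```

Run:
```python
from h import *
look('w_t1d.png',409,223,200,-47.6,'block_a',20)
for n in ("scene","side"):
    c=robot.capture(n)
    for d in robot.regions_of("block_a",c):
        if d["p"]>.3: print(n,round(d["p"],2),np.round(np.hstack([np.ravel(q) for q in rect(d["region"],c,12)]),1))
```

```text
0.67 [ 516.  -222.4   91.4   60.7    0.9]
t 26.8 pos [ 515.2 -221.9  132.6] yaw -89.3 q [-0.61  0.58  1.68  0.    0.88  0.95] F [-0.1 -0.6 -0.3] open 68.7 tilt 0.002
  call 0 [-0.744  0.167 -0.112 -0.185]
  call 1 [-0.76   0.058 -0.112 -0.185]
  call 2 [-0.761 -0.053 -0.112 -0.185]
  call 3 [-0.745 -0.163 -0.112 -0.185]
  call 4 [-0.713 -0.269 -0.112 -0.185]
scene 0.96 [428.7 368.1  97.1  65.1 -49.5]
scene 0.77 [412.1 220.1  95.4  65.6  43.4]
scene 0.67 [ 511.3 -223.3   96.2   65.7    0.7]
side 0.82 [ 513.1 -224.    94.7   69.7    1.5]
side 0.77 [404.5 225.6  93.5  70.3  41.5]
side 0.65 [423.2 372.3  97.4  60.9 -49.7]
```

View pics/w_t1d.png

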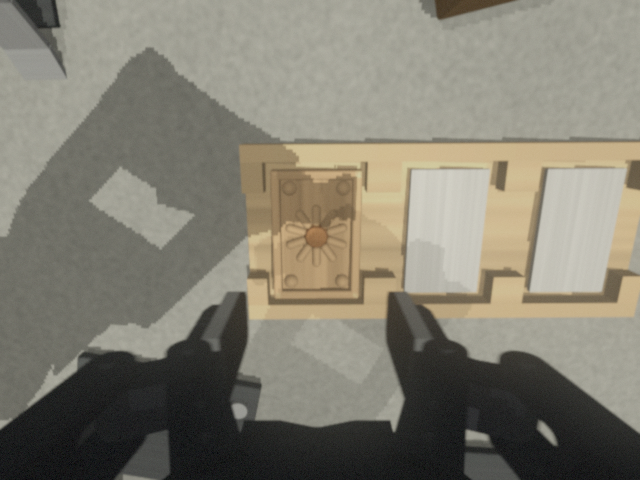

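Block 1 is flush in its nest at (316,236). On to block 2 at about (408,222).

Emit:
jog_arm(
  moves=[0,-0.37,0.08,-0.1,-0.19,0,-0.74,0.17,-0.12,-0.19,0,-0.74,0.17,-0.12,-0.19],
)

```text
time: 27.32
position: [491.9, -130.4, 147.4]
orientation: [2.397, -2.03, -0.007]
contact_force: [0.8, 0.4, -0.8]
opening: 85.3
```

Emit:
jog_arm(
  moves=[0,-0.38,0.03,-0.1,-0.19,0,-0.76,0.06,-0.12,-0.19,0,-0.76,0.06,-0.12,-0.19],
)

```text
time: 27.7
position: [471.1, -42.9, 162.2]
orientation: [2.542, -1.845, -0.004]
contact_force: [-0.1, -0.7, -0.2]
opening: 85.7
```

Emit:
jog_arm(
  moves=[0,-0.38,-0.03,-0.1,-0.19,0,-0.76,-0.05,-0.12,-0.19,0,-0.76,-0.05,-0.12,-0.19],
)

```text
time: 28.08
position: [449.8, 44.8, 176.7]
orientation: [2.672, -1.651, -0.001]
contact_force: [0.8, 0.0, 0.2]
opening: 85.3
```

Emit:
jog_arm(
  moves=[0,-0.38,-0.08,-0.1,-0.19,0,-0.75,-0.16,-0.12,-0.19,0,-0.75,-0.16,-0.12,-0.19],
)

```text
time: 28.45
position: [427.9, 133.6, 191.3]
orientation: [-2.788, 1.448, -0.001]
contact_force: [0.2, 0.3, -0.8]
opening: 85.1
```

```bash
python3 -c "
from h import *
look('w_b2.png',409,222,180,-47.5)"
```

```text
0.81 [411.6 219.9  89.4  61.3  42.8]
0.67 [427.  363.2  94.6  56.  -51.5]
0.54 [ 472.7 -201.2   15.8    7.3   47.8]
t 28.6 pos [428.7 131.9 191.2] yaw -55.1 q [ 0.05  0.36  1.91 -0.    0.88  1.01] F [-0.5 -0.2  0.6] open 85.4 tilt 0.001
  call 0 [-0.709 -0.296  0.093 -0.168]
```

Emit:
jog_arm(
  moves=[0,-0.35,-0.15,0.1,-0.17,0,-0.71,-0.28,0.2,-0.17,0,-0.71,-0.28,0.3,-0.17,0,-0.71,-0.28,0.4,-0.17,0,-0.71,-0.28,0.4,-0.17],
)

```text
time: 29.18
position: [406.2, 220.3, 142.3]
orientation: [2.874, -1.266, -0.003]
contact_force: [-0.3, 0.0, 0.9]
opening: 86.1
```

```bash
python3 -c "
from h import *
look('w_b2.png',411.6,219.9,0,-47.2)"
```

```text
0.93 [410.9 221.2  90.9  60.   42.3]
0.77 [428.4 366.7  91.6  59.8 -49.5]
t 29.3 pos [406.7 220.9 143.3] yaw -47.5 q [ 0.26  0.46  1.92 -0.    0.77  1.08] F [ 0.1 -0.5 -0.5] open 85.3 tilt 0.000
  call 0 [ 0.017 -0.012  0.597 -0.004]
  call 1 [ 0.017 -0.012  0.597 -0.004]
```

View pics/w_b2.png

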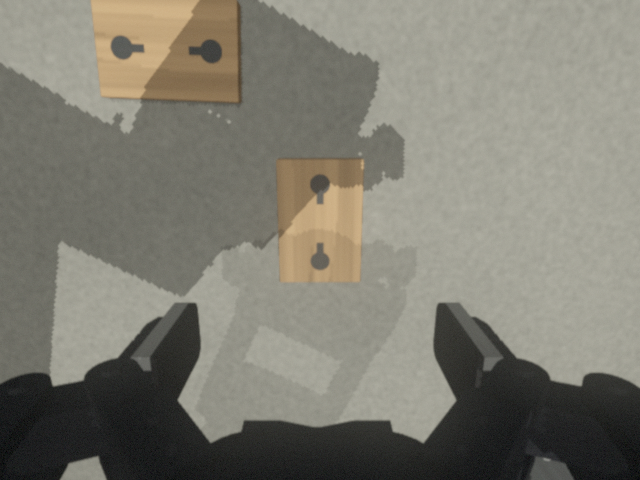

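Block 2 is at (320,220), back up, with clear sides. Now I descend and grip.

Emit:
jog_arm(
  moves=[0,0.022,-0.027,0.4,0,0,0.022,-0.027,0.7,0,0,0.022,-0.027,0.9,0,0,0.022,-0.027,0.9,0],
)

```text
time: 29.78
position: [409.9, 221.5, 34.4]
orientation: [2.874, -1.264, -0.003]
contact_force: [-0.4, -0.4, 1.0]
opening: 85.4
```

Emit:
jog_arm(
  moves=[0,0,0,0.15,0,0,0,0,0.285,0,0,0,0,0.285,0,0.5,0,0,0.285,0,0.5,0,0,0.285,0,0.5,0,0,0.285,0,0.5,0,0,0.285,0],
  grip_force=40,
)

```text
time: 30.65
position: [411.0, 222.4, 2.7]
orientation: [-2.875, 1.262, -0.003]
contact_force: [-0.2, -0.2, 6.4]
opening: 58.4
```

Emit:
jog_arm(
  moves=[0.5,0,0,-0.15,0,0.5,0,0,-0.25,0,0.5,0,0,-0.25,0],
)

```text
time: 31.02
position: [411.0, 222.5, 32.3]
orientation: [-2.875, 1.262, -0.004]
contact_force: [-0.3, 0.4, -0.3]
opening: 57.9
```

```bash
python3 -c "
from h import *
look('w_b2c.png',562.3,-12.2,30,-88.25,'block_a',38)"
```

```text
0.96 [410.1 221.1  93.2  61.5  42.6]
0.71 [432.2 338.4  61.3  29.8 -49.8]
t 31.1 pos [410.3 222.3  31.4] yaw -47.4 q [0.26 0.69 1.97 0.   0.48 1.08] F [-0.1  0.3 -0.1] open 58.2 tilt 0.001
  call 0 [0.765 0.13  0.004 0.303]
  call 1 [ 0.774 -0.054  0.004  0.303]
  call 2 [ 0.74  -0.234  0.004  0.303]
```

View pics/w_b2c.png

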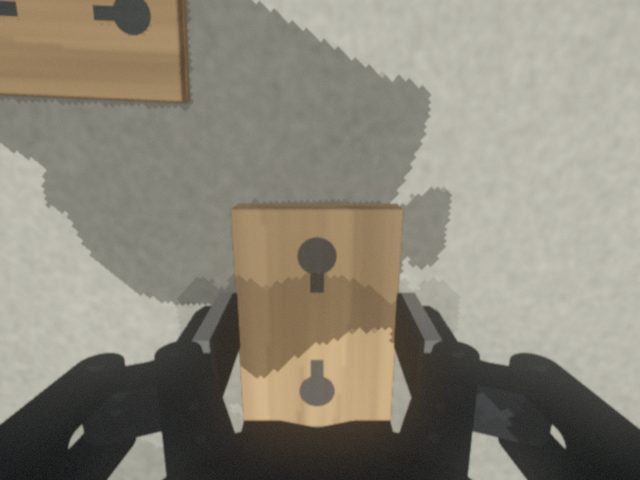

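Block 2 is held squarely. I carry it to the fence.

Emit:
jog_arm(
  moves=[0.5,0.26,0.04,0,0.1,0.5,0.52,0.09,0,0.2,0.5,0.765,0.13,0,0.3,0.5,0.765,0.13,0,0.3],
)

```text
time: 31.62
position: [462.4, 142.7, 30.6]
orientation: [-2.706, 1.596, -0.001]
contact_force: [-0.4, -0.1, -0.2]
opening: 58.1
```

Emit:
jog_arm(
  moves=[0.5,0.26,-0.02,0,0.1,0.5,0.52,-0.04,0,0.2,0.5,0.77,-0.055,0,0.3,0.5,0.77,-0.055,0,0.3],
)

```text
time: 32.12
position: [512.4, 65.9, 30.8]
orientation: [-2.501, 1.9, -0.001]
contact_force: [-1.3, 0.7, -0.3]
opening: 58.1
```

```bash
python3 -c "
from h import *
plan(562.3,-12.2,30,-88.25)"
```

```text
t 32.1 pos [512.4  65.9  30.8] yaw -74.5 q [-0.09  0.72  1.85  0.    0.58  1.21] F [-1.3  0.7 -0.3] open 58.1 tilt 0.001
  call 0 [ 0.739 -0.226  0.007  0.307]
```

Emit:
jog_arm(
  moves=[0.5,0.25,-0.08,0,0.1,0.5,0.5,-0.16,0,0.2,0.5,0.739,-0.226,0,0.307,0.5,0.739,-0.226,0,0.307,0.5,0.739,-0.226,0,0.307],
)

```text
time: 32.75
position: [559.4, -9.7, 30.6]
orientation: [2.257, -2.183, -0.005]
contact_force: [-0.1, -0.4, -0.3]
opening: 58.2
```

```bash
python3 -c "
from h import *
look('w_f2.png',562.3,-12.2,3,-88.25,'block_a',39)"
```

```text
0.8 [559.   -9.3  92.2  60.5   2. ]
t 32.9 pos [559.7  -9.8  30.8] yaw -88.1 q [-0.22  0.74  1.73  0.    0.67  1.32] F [-0.6  0.4  0. ] open 58.4 tilt 0.003
  call 0 [ 0.021 -0.021  0.232  0.004]
```

Emit:
jog_arm(
  moves=[0.5,0.02,-0.02,0.1,0,0.5,0.02,-0.02,0.225,0,0.5,0.02,-0.02,0.232,0,0.15,0.02,-0.02,0.225,0,0.15,0.02,-0.02,0.21,0,0.1,0.02,-0.02,0.21,0],
)

```text
time: 33.6
position: [564.3, -14.0, 6.4]
orientation: [-2.256, 2.186, -0.001]
contact_force: [-0.4, -0.3, 0.1]
opening: 77.0
```

Emit:
jog_arm(
  moves=[0,0,0,-0.25,0,0,0,0,-0.45,0,0.6,0,0.5,-0.45,0,0.6,0,0.6,-0.45,0,0.6,0,0.6,-0.45,0],
)

```text
time: 34.22
position: [491.5, -16.1, 60.3]
orientation: [2.255, -2.187, -0.0]
contact_force: [1.6, -0.9, 1.0]
opening: 34.5
```

```bash
python3 -c "
from h import *
look('w_f2b.png',490,-14.5,3,-88.25)"
```

```text
0.96 [561.9 -13.3  88.6  59.5   1.8]
t 34.3 pos [494.  -16.6  60.2] yaw -88.2 q [-0.26  0.64  1.9   0.    0.6   1.28] F [0.9 0.1 0.2] open 34.2 tilt 0.003
  call 0 [-0.019  0.033  0.477  0.001]
```

View pics/w_f2b.png

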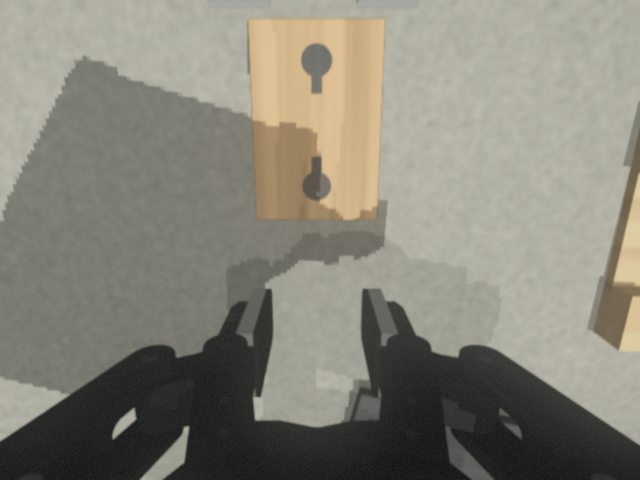

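This is the same layout as for block 1. I repeat the push.

Emit:
jog_arm(
  moves=[0.6,-0.025,0,0.2,0,0.6,-0.025,0,0.475,0,0.6,-0.025,0,0.475,0,0.6,-0.025,0,0.475,0],
)

```text
time: 34.83
position: [492.8, -13.2, 3.2]
orientation: [-2.256, 2.186, -0.001]
contact_force: [-0.2, 0.6, 1.3]
opening: 34.2
```

Emit:
jog_arm(
  moves=[0.6,0,-0.07,0,0,0.6,0,-0.14,0,0,0.6,0,-0.21,0,0,0.6,0,-0.28,0,0,0.6,0,-0.35,0,0,0.6,0,-0.42,0,0,0.6,0,-0.49,0,0,0.6,0,-0.49,0,0],
)

```text
time: 35.83
position: [552.8, -11.6, 3.0]
orientation: [-2.255, 2.185, -0.005]
contact_force: [-0.5, -0.2, 0.4]
opening: 34.1
```

```bash
python3 -c "
from h import *
plan(591,-11.5,3,-88.25)"
```

```text
t 35.8 pos [552.8 -11.6   3. ] yaw -88.2 q [-0.22  0.79  1.76  0.    0.59  1.32] F [-0.5 -0.2  0.4] open 34.1 tilt 0.003
  call 0 [ 0.009 -0.318  0.     0.001]
```

Emit:
jog_arm(
  moves=[0.6,0.01,-0.06,0,0,0.6,0.01,-0.12,0,0,0.6,0.01,-0.18,0,0,0.6,0.01,-0.24,0,0,0.6,0.01,-0.29,0,0,0.6,0.01,-0.335,0,0,0.6,0.01,-0.335,0,0,0.6,0.01,-0.335,0,0],
)

```text
time: 36.83
position: [591.1, -11.2, 3.0]
orientation: [-2.256, 2.186, -0.001]
contact_force: [1.1, 0.4, -0.1]
opening: 33.9
```

```bash
python3 -c "
from h import *
look('w_f2d.png',591,-11,3,-88.25)"
```

```text
0.9 [634.5 -14.9 122.   56.  -88.2]
t 36.9 pos [591.  -11.3   3. ] yaw -88.2 q [-0.21  0.81  1.66  0.    0.67  1.33] F [-0.4 -0.2 -0.9] open 34.3 tilt 0.000
  call 0 [-0.002  0.     0.     0.001]
```

View pics/w_f2d.png

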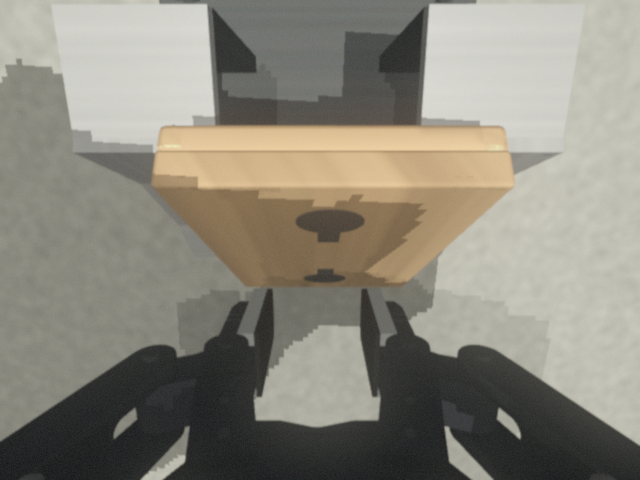

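Block 2 leans the same way block 1 did. I back off and go over behind it.

Emit:
jog_arm(
  moves=[0.6,0,0.2,0,0,0.6,0,0.4,0,0,0.6,0,0.4,-0.4,0,1,0,0.4,-0.85,0,1,0,0.4,-1,0,1,0,0.4,-1,0],
  grip_force=20,
)

```text
time: 37.67
position: [544.1, -13.0, 124.7]
orientation: [-2.254, 2.185, -0.006]
contact_force: [-0.3, 0.1, -0.4]
opening: -0.0
```

Emit:
jog_arm(
  moves=[1,0,-0.5,0,0,1,0,-0.95,0,0,1,0,-0.95,0,0],
)

```text
time: 38.05
position: [660.4, -9.5, 121.3]
orientation: [-2.255, 2.185, -0.004]
contact_force: [-0.5, 0.5, -0.2]
opening: -0.0
```

Emit:
jog_arm(
  moves=[1,0,-0.29,0,0,1,0,-0.29,0,0,1,0,-0.29,0,0],
)

```text
time: 38.42
position: [689.3, -7.8, 121.3]
orientation: [2.254, -2.185, -0.006]
contact_force: [-0.6, 0.1, 0.9]
opening: -0.2
```

```bash
python3 -c "
from h import *
look('w_f2f.png',691.5,-8.4,64,-88.25)"
```

```text
0.79 [621.4 -46.1  21.7  15.5   4.3]
0.75 [ 554.  -231.8   73.    28.1   63.3]
t 38.5 pos [689.7  -7.9 122.1] yaw -88.2 q [-0.17  0.74  1.34 -0.    1.06  1.37] F [-0.2  0.4  0.2] open 0.0 tilt 0.003
  call 0 [ 0.004 -0.015  0.484  0.001]
```

View pics/w_f2f.png

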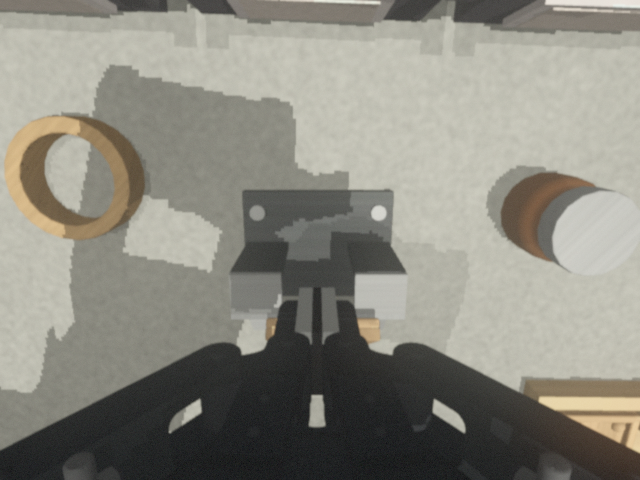

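The setup matches the first time. I'll recheck the placed block in the tray corner afterwards. Now I tip this one.

Emit:
jog_arm(
  moves=[1,0.005,-0.01,0.2,0,1,0.005,-0.01,0.4,0,1,0.005,-0.01,0.485,0,1,0.005,-0.01,0.485,0],
)

```text
time: 39.02
position: [691.9, -8.6, 64.1]
orientation: [2.255, -2.186, -0.003]
contact_force: [-0.7, -0.1, 0.1]
opening: 0.3
```

Emit:
jog_arm(
  moves=[1,0,0.06,0,0,1,0,0.12,0,0,1,0,0.18,0,0,1,0,0.24,0,0,1,0,0.3,0,0,1,0,0.36,0,0,1,0,0.42,0,0,1,0,0.48,0,0,1,0,0.54,0,0,1,0,0.6,0,0],
)

```text
time: 40.28
position: [620.5, -10.9, 64.8]
orientation: [-2.256, 2.186, 0.0]
contact_force: [0.5, -0.7, -0.1]
opening: -0.2
```

Emit:
jog_arm(
  moves=[1,0,0.05,0,0,1,0,0.1,0,0,1,0,0.15,0,0,1,0,0.2,0,0,1,0,0.2,0,0,1,0,0.2,0,0,1,0,0.2,-0.2,0],
)

```text
time: 41.15
position: [595.8, -11.4, 87.4]
orientation: [2.254, -2.185, -0.005]
contact_force: [0.5, -0.5, -0.0]
opening: 0.1
```

Run:
```python
from h import *
plan(549,-13,160,-88.25)
c=robot.capture('side'); save(c,'s5.png',(200,100,440,280),3.3)
for d in robot.regions_of('block_a',c): print(d['p'],rect(d['region'],c,12))
c=robot.capture('scene')
for d in robot.regions_of('block_a',c): print(d['p'],rect(d['region'],c,12))
```

```text
t 41.1 pos [595.8 -11.4  87.4] yaw -88.2 q [-0.21  0.68  1.62 -0.    0.84  1.33] F [ 0.5 -0.5 -0. ] open 0.1 tilt 0.004
  call 0 [ 0.001  0.39  -0.605  0.001]
0.85 ((513.8997192382812, -224.2520751953125), (94.54967498779297, 71.73839569091797), 1.5153275728225708)
0.74 ((422.9061584472656, 372.07122802734375), (97.3979721069336, 60.356998443603516), -49.871246337890625)
0.56 ((549.5756225585938, -9.223808288574219), (96.2868881225586, 70.6844482421875), 2.727086067199707)
0.4 ((513.2415161132812, -290.76025390625), (261.79156494140625, 131.8499755859375), -88.8741363286972)
0.88 ((511.1036071777344, -223.52767944335938), (94.98079681396484, 62.94228744506836), 1.7869149446487427)
0.59 ((557.624755859375, -11.996509552001953), (93.68180847167969, 62.20146179199219), 1.0275485515594482)
0.57 ((430.25, 367.0109558105469), (95.71226501464844, 64.513671875), -49.108219146728516)
```

View pics/s5.png

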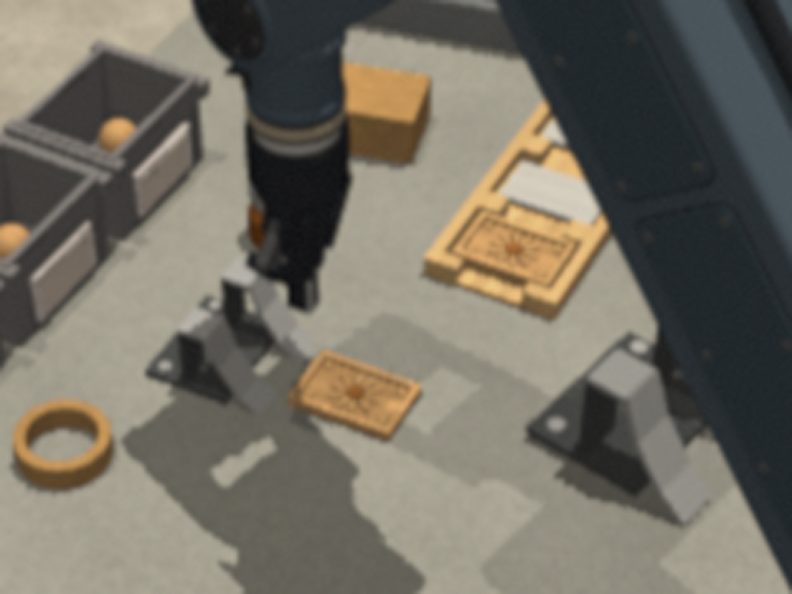

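Block 2 is face up at (355,393) in the crop, and block 1 still sits in its nest. I go over block 2.

Emit:
jog_arm(
  moves=[0,0,0.2,-0.4,0,0,0,0.35,-0.55,0,0,0,0.35,-0.55,0,0,0,0.35,-0.55,0],
)

```text
time: 41.85
position: [555.2, -13.0, 153.8]
orientation: [2.256, -2.186, -0.001]
contact_force: [0.1, 0.6, 0.1]
opening: 72.4
```

```bash
python3 -c "
from h import *
look('w_f2i.png',555,-14,0,-88.25)"
```

```text
0.98 [555.1 -14.7  91.2  59.6   1.6]
0.68 [ 513.4 -223.9   94.8   68.7    0.8]
t 42.0 pos [555.2 -12.9 153.5] yaw -88.2 q [-0.22  0.54  1.68  0.    0.92  1.32] F [-0.4  0.2 -0. ] open 84.4 tilt 0.001
  call 0 [0.004 0.001 0.64  0.   ]
  call 1 [0.004 0.001 0.64  0.   ]
```

Emit:
jog_arm(
  moves=[0,0.014,0,0.45,0,0,0.014,0,0.9,0,0,0.014,0,0.9,0],
)

```text
time: 42.32
position: [551.3, -13.8, 41.7]
orientation: [2.251, -2.182, -0.016]
contact_force: [-1.0, 0.1, -0.2]
opening: 85.5
```

```bash
python3 -c "
from h import *
look('w_f2j.png',555.1,-14.4,1,-88.25)"
```

```text
0.56 [555.7 -14.3  90.   59.7   1.8]
t 42.4 pos [555.4 -14.7  46.6] yaw -88.2 q [-0.23  0.71  1.74  0.    0.69  1.31] F [ 0.8 -0.3  0.3] open 85.4 tilt 0.001
  call 0 [-0.002  0.003  0.38   0.001]
```

Emit:
jog_arm(
  moves=[0,0,0,0.2,0,0,0,0,0.37,0,0,0,0,0.37,0,0.5,0,0,0.37,0,0.5,0,0,0.37,0,0.5,0,0,0.37,0,0.5,0,0,0.37,0],
  grip_force=40,
)

```text
time: 43.3
position: [556.5, -14.9, 4.9]
orientation: [-2.254, 2.185, -0.005]
contact_force: [-1.0, -0.1, 8.2]
opening: 58.0
```

Emit:
jog_arm(
  moves=[0.5,0,0,-0.25,0,0.5,0,0,-0.4,0,0.5,0,0,-0.4,0],
)

```text
time: 43.68
position: [556.5, -14.9, 52.4]
orientation: [-2.254, 2.185, -0.006]
contact_force: [-0.8, 0.1, -1.1]
opening: 57.8
```

```bash
python3 -c "
from h import *
look('w_f2k.png',517.6,-311.8,52,-89.1,'block_a',60)"
```

```text
0.8 [556.4 -14.4  91.5  59.4   1.9]
0.7 [ 525.3 -143.3   14.     2.8   14.3]
t 43.8 pos [555.  -14.6  50.5] yaw -88.2 q [-0.23  0.71  1.74  0.    0.69  1.31] F [ 0.1 -0.5 -1. ] open 57.7 tilt 0.000
  call 0 [ 0.822  0.129 -0.004  0.007]
  call 1 [ 0.822  0.125 -0.004  0.007]
  call 2 [ 0.823  0.121 -0.004  0.007]
```

View pics/w_f2k.png

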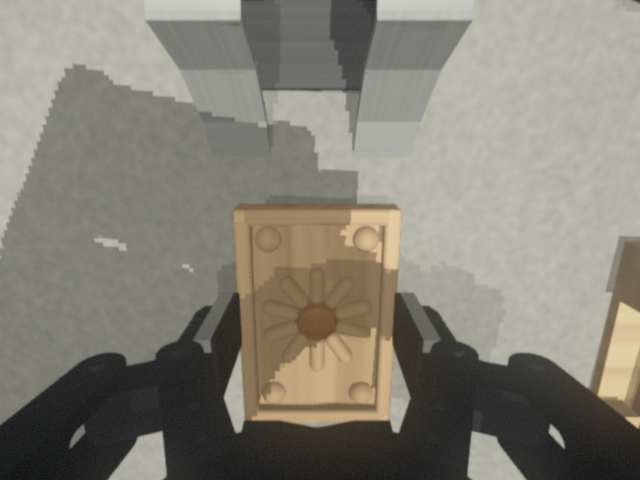

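Block 2 is held face up. I carry it to the middle nest.

Emit:
jog_arm(
  moves=[0.5,0.4,0.06,0,0,0.5,0.82,0.13,0,0,0.5,0.82,0.13,0,0],
)

```text
time: 44.15
position: [542.3, -116.8, 49.4]
orientation: [2.25, -2.192, -0.0]
contact_force: [0.2, 0.3, -0.8]
opening: 57.6
```

Emit:
jog_arm(
  moves=[0.5,0.4,0.06,0,0,0.5,0.82,0.13,0,0.01,0.5,0.82,0.13,0,0.01],
)

```text
time: 44.52
position: [530.1, -215.1, 49.6]
orientation: [2.243, -2.2, 0.001]
contact_force: [-0.6, 0.8, -0.5]
opening: 58.2
```

```bash
python3 -c "
from h import *
plan(517.2,-311.8,50,-89.1)"
```

```text
t 44.5 pos [ 530.1 -215.1   49.6] yaw -88.9 q [-0.58  0.72  1.7  -0.    0.72  0.97] F [-0.6  0.8 -0.5] open 58.2 tilt 0.001
  call 0 [ 0.803  0.123 -0.003  0.004]
```

Emit:
jog_arm(
  moves=[0.5,0.4,0.06,0,0.004,0.5,0.81,0.12,0,0.004,0.5,0.81,0.12,0,0.004,0.5,0.81,0.12,0,0.004,0.5,0.81,0.12,0,0.004],
)

```text
time: 45.15
position: [517.6, -307.3, 49.8]
orientation: [-2.246, 2.197, 0.004]
contact_force: [0.0, -0.8, -0.1]
opening: 57.6
```

```bash
python3 -c "
from h import *
look('w_t2.png',517,-311.8,18,-89.1,'block_a',58)"
```

```text
0.97 [ 532.9 -242.4   69.8   48.6    0.8]
0.84 [ 517.6 -306.8   90.3   59.3    1.3]
t 45.2 pos [ 517.9 -307.9   50.1] yaw -88.7 q [-0.72  0.75  1.62  0.    0.78  0.83] F [-0.1  0.  -1.5] open 58.1 tilt 0.001
  call 0 [0.032 0.008 0.268 0.008]
```

View pics/w_t2.png

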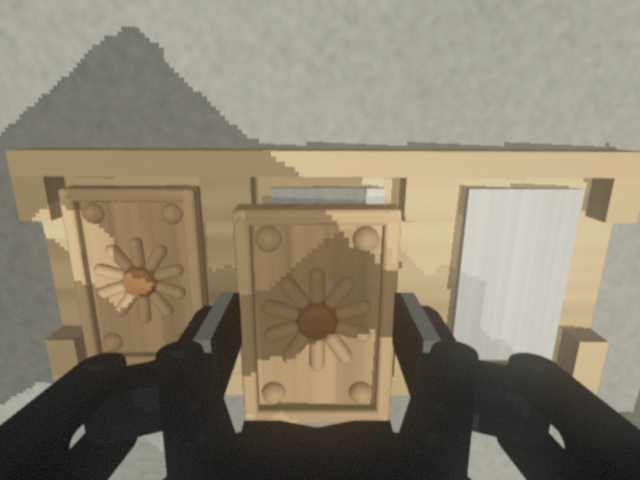

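Block 2 is over the middle nest, with the plate showing at (325,192). I lower part way and recheck, since the arm is still settling.

Emit:
jog_arm(
  moves=[0.5,0.008,0.005,0.08,0.005,0.5,0.008,0.005,0.15,0.005,0.5,0.008,0.005,0.15,0.005,0.5,0.008,0.005,0.15,0.005],
)

```text
time: 45.75
position: [517.2, -310.8, 32.1]
orientation: [2.239, -2.203, -0.001]
contact_force: [0.3, -0.7, -1.0]
opening: 57.6
```

```bash
python3 -c "
from h import *
look('w_t2b.png',517,-311.8,18,-89.1,'block_a',40)"
```

```text
0.98 [ 517.1 -310.2   90.4   59.     0.9]
0.97 [ 528.9 -235.9   72.9   55.3    1.1]
t 45.9 pos [ 517.4 -311.    32.5] yaw -89.1 q [-0.73  0.77  1.62  0.    0.75  0.83] F [ 0.4  0.4 -1. ] open 57.8 tilt 0.000
  call 0 [0.006 0.003 0.121 0.   ]
```

Emit:
jog_arm(
  moves=[0.5,0.006,0,0.06,0,0.5,0.006,0,0.115,0,0.5,0.006,0,0.12,0,0.15,0.006,0,0.11,0,0.1,0.006,0,0.1,0,0.1,0.006,0,-0.15,0,1,0.006,0,-0.45,0,1,0.006,0,-0.45,0,1,0.006,0,-0.45,0,1,0.006,0,-0.45,0],
)

```text
time: 47.1
position: [516.5, -310.8, 85.2]
orientation: [2.239, -2.203, -0.004]
contact_force: [0.5, -0.3, -0.4]
opening: 3.6
```

```bash
python3 -c "
from h import *
look('w_t2c.png',517.6,-311.8,26,-89.1,'block_a',26)"
```

```text
0.9 [ 518.3 -226.9   88.5   61.5    1. ]
0.67 [ 5.170e+02 -3.109e+02  8.930e+01  5.960e+01  5.000e-01]
0.32 [ 519.9 -311.8  268.   119.7  -89. ]
t 47.2 pos [ 516.7 -311.    85.2] yaw -89.1 q [-0.73  0.69  1.6  -0.    0.85  0.83] F [-0.3  0.  -0.6] open 0.2 tilt 0.002
  call 0 [ 0.006 -0.007  0.494  0.001]
```

View pics/w_t2c.png

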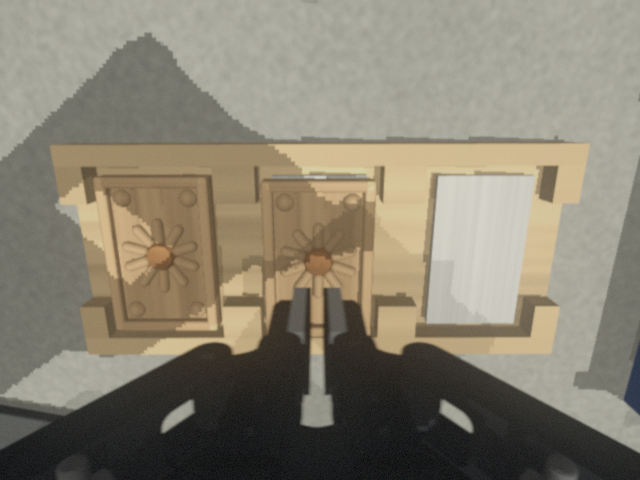

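Block 2 is in the middle nest. Now I press it.

Emit:
jog_arm(
  moves=[1,0,0,0.3,0,1,0,0,0.47,0,1,0,0,0.5,0,1,0,0,0.52,0,1,0,0,0.54,0,1,0,0,0.56,0,1,0,0,0.575,0,1,0,0,0.575,0],
)

```text
time: 48.2
position: [516.6, -310.9, 20.0]
orientation: [2.24, -2.203, -0.002]
contact_force: [-5.3, 4.2, 13.8]
opening: 0.3
```

Emit:
jog_arm(
  moves=[1,0,0,0.015,0,1,0,0,0.03,0,1,0,0,0.03,0],
)

```text
time: 48.58
position: [516.7, -310.9, 19.8]
orientation: [2.24, -2.202, -0.001]
contact_force: [-8.6, 7.1, 33.4]
opening: -0.0
```

Down to z 19.8 at 33 N. I lift and go for block 3.

Emit:
jog_arm(
  moves=[1,0,0,-0.1,0,1,0,0,-0.5,0,0,0,0,-0.9,0,0,0,0,-1,0,0,0,0,-1,0],
)

```text
time: 49.2
position: [518.0, -312.1, 134.8]
orientation: [-2.239, 2.203, -0.005]
contact_force: [-0.2, 0.3, -0.4]
opening: 53.9
```

Run:
```python
from h import *
look('w_t2d.png',430,300,200,-50,'block_a',20)
for n in ("scene","side"):
    c=robot.capture(n)
    for d in robot.regions_of("block_a",c):
        if d["p"]>.3: print(n,round(d["p"],2),np.round(np.hstack([np.ravel(q) for q in rect(d["region"],c,12)]),1))
```

```text
0.84 [ 516.  -224.1   89.9   61.7    0.8]
0.72 [ 516.3 -311.3   89.5   59.5    0.8]
t 49.3 pos [ 516.7 -311.   132.6] yaw -89.1 q [-0.73  0.62  1.57  0.    0.95  0.83] F [-0.2  1.1 -0.2] open 68.7 tilt 0.002
  call 0 [-0.85   0.107 -0.094 -0.145]
  call 1 [-0.857  0.009 -0.094 -0.145]
  call 2 [-0.853 -0.088 -0.094 -0.145]
  call 3 [-0.837 -0.184 -0.094 -0.145]
  call 4 [-0.811 -0.278 -0.094 -0.145]
  call 5 [-0.774 -0.368 -0.094 -0.145]
scene 0.9 [ 510.3 -222.6   96.4   65.8    1.5]
scene 0.65 [430.  367.7  96.5  64.4 -50.6]
scene 0.58 [ 5.112e+02 -3.118e+02  9.720e+01  6.780e+01  1.000e-01]
side 0.93 [423.9 370.4  95.2  58.9 -51.4]
side 0.9 [ 513.6 -225.1   92.4   70.5    1. ]
side 0.82 [ 515.5 -313.2   92.7   70.9    3.2]
side 0.63 [ 513.3 -309.6  300.6  134.   -89.6]
side 0.41 [538.7 450.2  40.7  22.3  10.2]
```

View pics/w_t2d.png

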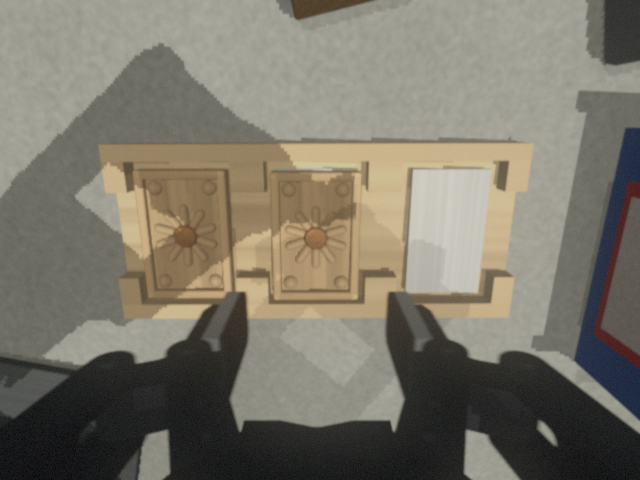

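Both placed blocks sit flush at (185,236) and (316,237). Next is block 3 at (428,369).

```bash
python3 -c "
from h import *
plan(445,330,190,40)"
```

```text
t 49.5 pos [ 516.6 -311.   132.2] yaw -89.1 q [-0.73  0.62  1.57 -0.    0.95  0.83] F [-0.3 -0.1  0.3] open 85.3 tilt 0.003
  call 0 [-0.892  0.085 -0.08  -0.478]
  call 1 [-0.861 -0.248 -0.08  -0.478]
  call 2 [-0.71  -0.546 -0.08  -0.478]
  call 3 [-0.46  -0.769 -0.08  -0.478]
  call 4 [-0.146 -0.884 -0.08  -0.478]
  call 5 [ 0.188 -0.876 -0.08  -0.478]
```

Emit:
jog_arm(
  moves=[0,-0.45,0.04,-0.08,-0.24,0,-0.89,0.085,-0.08,-0.478,0,-0.89,0.085,-0.08,-0.478],
)

```text
time: 49.88
position: [503.3, -200.6, 142.4]
orientation: [-2.614, 1.741, 0.009]
contact_force: [-0.5, -0.3, -0.9]
opening: 85.8
```

Emit:
jog_arm(
  moves=[0,-0.43,-0.12,-0.08,-0.24,0,-0.86,-0.25,-0.08,-0.478,0,-0.86,-0.25,-0.08,-0.478],
)

```text
time: 50.25
position: [492.5, -95.4, 152.4]
orientation: [-2.893, 1.224, 0.005]
contact_force: [0.4, -0.0, -0.2]
opening: 85.7
```

Emit:
jog_arm(
  moves=[0,-0.36,-0.27,-0.08,-0.24,0,-0.71,-0.546,-0.08,-0.478,0,-0.71,-0.546,-0.08,-0.478],
)

```text
time: 50.62
position: [481.6, 10.4, 162.3]
orientation: [-3.071, 0.664, 0.001]
contact_force: [-0.1, -0.0, -0.3]
opening: 85.7
```

Emit:
jog_arm(
  moves=[0,-0.23,-0.38,-0.08,-0.24,0,-0.46,-0.77,-0.08,-0.478,0,-0.46,-0.77,-0.08,-0.478],
)

```text
time: 51.0
position: [470.7, 116.9, 172.0]
orientation: [3.14, -0.081, 0.001]
contact_force: [0.7, -0.7, 0.3]
opening: 85.5
```

Emit:
jog_arm(
  moves=[0,-0.07,-0.44,-0.08,-0.24,0,-0.146,-0.884,-0.08,-0.478,0,-0.146,-0.884,-0.08,-0.478],
)

```text
time: 51.38
position: [459.4, 223.4, 181.7]
orientation: [3.101, 0.505, 0.003]
contact_force: [0.4, -0.3, -0.4]
opening: 85.4
```

```bash
python3 -c "
from h import *
look('w_b3.png',428,368,140,40)"
```

```text
0.63 [436.8 357.6  63.6  60.2 -50.1]
t 51.5 pos [459.2 221.1 181.4] yaw 18.3 q [ 0.23  0.45  1.77 -0.    0.93 -0.09] F [-0.2  0.5 -0.3] open 85.3 tilt 0.001
  call 0 [ 0.069 -0.622  0.173 -0.241]
  call 1 [ 0.185 -0.598  0.173 -0.241]
```

Emit:
jog_arm(
  moves=[0,0.035,-0.31,0.1,-0.24,0,0.07,-0.62,0.15,-0.24,0,0.07,-0.62,0.15,-0.24],
)

```text
time: 51.85
position: [443.0, 295.1, 163.0]
orientation: [3.04, 0.791, -0.001]
contact_force: [0.1, -0.4, -0.1]
opening: 85.6
```

Emit:
jog_arm(
  moves=[0,0.09,-0.3,0.1,-0.24,0,0.17,-0.58,0.15,-0.24,0,0.17,-0.58,0.15,-0.24,0,0.17,-0.58,0.15,-0.24],
)

```text
time: 52.35
position: [427.2, 364.5, 145.7]
orientation: [2.952, 1.072, -0.001]
contact_force: [-0.2, 0.1, -0.2]
opening: 85.0
```

```bash
python3 -c "
from h import *
look('w_b3.png',428,368,1,40)"
```

```text
0.9 [428.1 368.6  91.6  60.5 -49.5]
t 52.5 pos [427.1 364.7 146. ] yaw 39.9 q [ 0.51  0.56  1.67 -0.    0.91 -0.19] F [-0.5  0.4  1.2] open 85.4 tilt 0.001
  call 0 [ 0.012 -0.008  0.604 -0.001]
  call 1 [ 0.012 -0.008  0.604 -0.001]
```

View pics/w_b3.png

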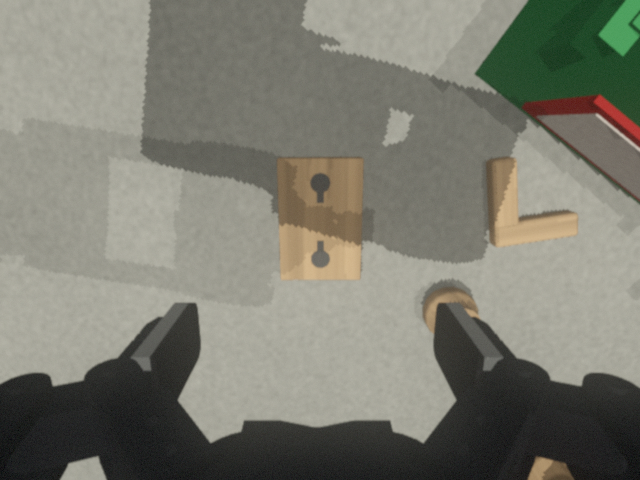

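Block 3 is at (320,218). The bun foot at (450,308) stands near the right finger, so I check the clearance.

Run:
```python
from h import *
st,c=wst()
Rt=R.from_rotvec(st["orientation"]).as_matrix()
for cc in (c,robot.capture("scene"),robot.capture("side")):
    for k in("bun_foot","wood_bracket"):
      for d in robot.pinpoint(k,cc)[:1]: 
        v=np.array(d["centre"])-[428.1,368.6,0]; print(k,d["p"],np.round(d["centre"]),"rel tool x,y",np.round(v@Rt[:,:2]))
```

```text
bun_foot 0.85 [550. 381.  -1.] rel tool x,y [101.  69.]
wood_bracket 0.71 [426. 369.   6.] rel tool x,y [-2. -2.]
bun_foot 0.76 [544. 374.   2.] rel tool x,y [93. 70.]
wood_bracket 0.77 [553. 463.   1.] rel tool x,y [156.   8.]
bun_foot 0.56 [545. 378.   2.] rel tool x,y [95. 68.]
wood_bracket 0.59 [553. 461.   1.] rel tool x,y [155.   9.]
```

The bun foot is 95 mm across and 69 mm along from the block, so it is clear. Now I descend and grip.

Emit:
jog_arm(
  moves=[0,0.025,-0.02,0.4,0,0,0.025,-0.02,0.7,0,0,0.025,-0.02,0.9,0,0,0.025,-0.02,0.9,0],
)

```text
time: 53.4
position: [425.5, 369.6, 36.0]
orientation: [2.951, 1.077, -0.007]
contact_force: [0.8, 0.2, 0.5]
opening: 85.5
```

```bash
python3 -c "
from h import *
look('w_b3b.png',428.1,368.6,1,40.3)"
```

```text
0.98 [427.2 369.5  91.   59.8 -50. ]
t 53.5 pos [427.2 370.6  38.2] yaw 40.1 q [ 0.52  0.74  1.72  0.    0.69 -0.18] F [0.2 0.1 0.8] open 85.7 tilt 0.001
  call 0 [-0.005  0.017  0.31  -0.005]
```

Emit:
jog_arm(
  moves=[0,0,0.01,0.15,0,0,0,0.01,0.3,0,0,0,0.01,0.3,0,0.5,0,0.01,0.3,0,0.5,0,0.01,0.3,0,0.5,0,0.01,0.3,0,0.5,0,0.01,0.3,0],
  grip_force=40,
)

```text
time: 54.38
position: [428.0, 369.6, 2.4]
orientation: [-2.951, -1.077, -0.002]
contact_force: [-0.8, -0.4, 5.0]
opening: 57.9
```

Emit:
jog_arm(
  moves=[0.5,0,0,-0.15,0,0.5,0,0,-0.25,0,0.5,0,0,-0.25,0],
)

```text
time: 54.75
position: [428.6, 369.9, 33.3]
orientation: [-2.951, -1.077, -0.005]
contact_force: [-0.1, 1.2, -0.9]
opening: 58.2
```

```bash
python3 -c "
from h import *
look('w_b3c.png',562.3,-12.2,30,-88.25,'block_a',38)"
```

```text
0.71 [430.3 369.3  95.1  62.3 -50. ]
t 54.9 pos [427.7 369.4  32.1] yaw 40.1 q [ 0.51  0.75  1.72 -0.    0.67 -0.18] F [-0.  -0.3  0.2] open 58.3 tilt 0.001
  call 0 [-0.297  0.789  0.004  0.713]
  call 1 [0.167 0.826 0.004 0.713]
  call 2 [0.58  0.611 0.004 0.713]
  call 3 [0.816 0.21  0.004 0.713]
```

View pics/w_b3c.png

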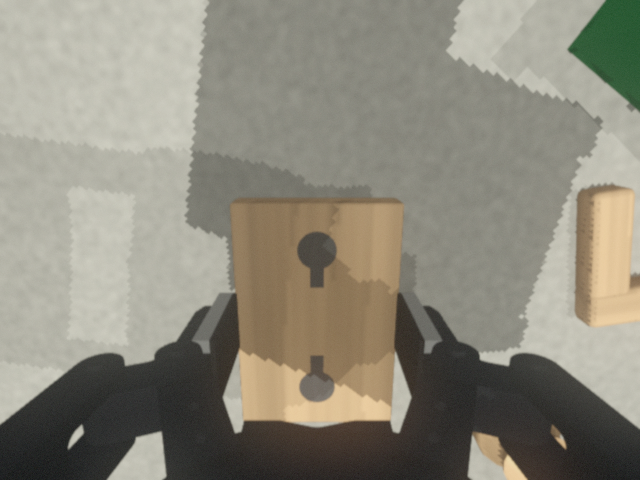

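Block 3 is held. I carry it to the fence.

Emit:
jog_arm(
  moves=[0.5,-0.08,0.2,0,0.18,0.5,-0.15,0.4,0,0.36,0.5,-0.22,0.6,0,0.54,0.5,-0.297,0.79,0,0.713,0.5,-0.297,0.79,0,0.713],
)

```text
time: 55.48
position: [461.6, 272.5, 31.3]
orientation: [3.134, 0.216, -0.002]
contact_force: [0.7, -0.3, -0.6]
opening: 58.0
```

Emit:
jog_arm(
  moves=[0.5,0.04,0.2,0,0.18,0.5,0.08,0.41,0,0.36,0.5,0.12,0.62,0,0.54,0.5,0.167,0.826,0,0.713,0.5,0.167,0.826,0,0.713],
)

```text
time: 56.1
position: [495.6, 178.1, 31.6]
orientation: [-3.072, 0.655, -0.0]
contact_force: [0.1, 0.7, -0.6]
opening: 58.0
```

Emit:
jog_arm(
  moves=[0.5,0.15,0.15,0,0.18,0.5,0.29,0.3,0,0.36,0.5,0.43,0.45,0,0.54,0.5,0.58,0.61,0,0.713,0.5,0.58,0.61,0,0.713],
)

```text
time: 56.72
position: [529.4, 83.2, 31.7]
orientation: [-2.772, 1.477, -0.001]
contact_force: [-0.1, 0.2, -0.5]
opening: 58.3
```

```bash
python3 -c "
from h import *
plan(562.3,-12.2,30,-88.25)"
```

```text
t 56.7 pos [529.4  83.2  31.7] yaw -56.1 q [-0.05  0.73  1.8   0.    0.62  0.93] F [-0.1  0.2 -0.5] open 58.3 tilt 0.001
  call 0 [0.813 0.216 0.014 0.715]
```

Emit:
jog_arm(
  moves=[0.5,0.2,0.05,0,0.18,0.5,0.4,0.11,0,0.36,0.5,0.61,0.16,0,0.54,0.5,0.82,0.21,0,0.715,0.5,0.82,0.21,0,0.715,0.5,0.82,0.21,0,0.715],
)

```text
time: 57.48
position: [561.4, -10.7, 31.5]
orientation: [2.257, -2.184, -0.003]
contact_force: [0.4, 0.9, -1.0]
opening: 58.4
```

```bash
python3 -c "
from h import *
look('w_f3.png',562.3,-12.2,3,-88.25,'block_a',39)"
```

```text
0.58 [562.6 -10.4  92.8  60.5   2. ]
t 57.6 pos [561.5 -10.8  31.6] yaw -88.1 q [-0.22  0.74  1.73  0.    0.67  1.32] F [ 0.6  0.4 -1.4] open 58.5 tilt 0.002
  call 0 [ 0.012 -0.006  0.238  0.002]
```

View pics/w_f3.png

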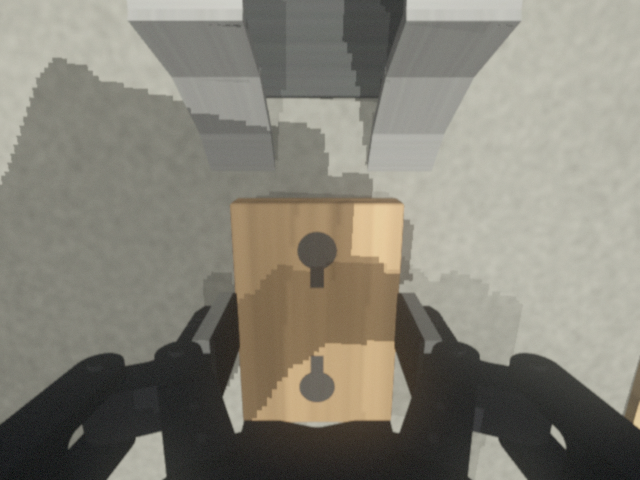

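It is square before the ramps. I set it down.

Emit:
jog_arm(
  moves=[0.5,0.008,0.005,0.1,0,0.5,0.008,0.005,0.23,0,0.5,0.008,0.005,0.238,0,0.15,0.008,0.005,0.23,0,0.15,0.008,0.005,0.215,0,0.1,0.008,0.005,0.215,0],
)

```text
time: 58.32
position: [562.4, -13.6, 6.5]
orientation: [-2.253, 2.189, -0.001]
contact_force: [-0.0, -0.1, -0.4]
opening: 76.8
```

Emit:
jog_arm(
  moves=[0,0,0,-0.25,0,0,0,0,-0.45,0,0.6,0,0.5,-0.45,0,0.6,0,0.6,-0.45,0,0.6,0,0.6,-0.45,0],
)

```text
time: 58.95
position: [489.5, -15.6, 60.3]
orientation: [-2.253, 2.19, 0.0]
contact_force: [0.2, -0.3, 0.7]
opening: 34.5
```

```bash
python3 -c "
from h import *
look('w_f3b.png',492,-13.2,3,-88.25)"
```

```text
0.91 [562.1 -12.9  88.9  60.    1.6]
t 59.0 pos [492.1 -16.1  60.3] yaw -88.4 q [-0.26  0.64  1.9   0.    0.59  1.28] F [ 0.4 -0.1 -0.2] open 34.5 tilt 0.003
  call 0 [-0.024 -0.     0.477 -0.002]
```

View pics/w_f3b.png

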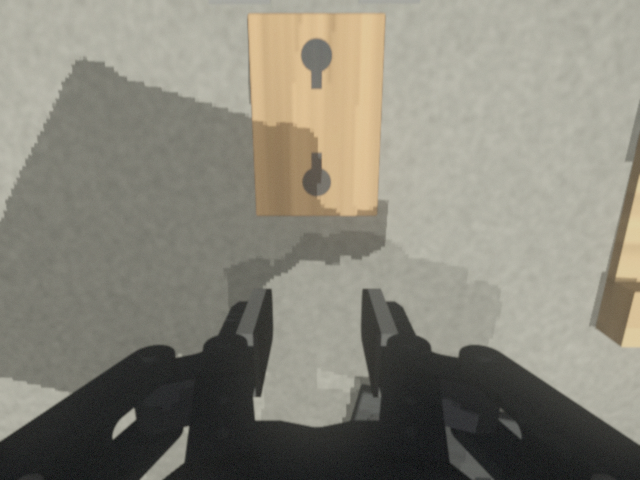

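Placed as before. I push it up the ramps.

Emit:
jog_arm(
  moves=[0.6,-0.025,-0.01,0.2,0,0.6,-0.025,-0.01,0.475,0,0.6,-0.025,-0.01,0.475,0,0.6,-0.025,-0.01,0.475,0],
)

```text
time: 59.55
position: [492.0, -12.6, 3.2]
orientation: [-2.253, 2.189, -0.001]
contact_force: [-0.9, 1.0, 0.9]
opening: 34.0
```

Emit:
jog_arm(
  moves=[0.6,0,-0.07,0,0,0.6,0,-0.14,0,0,0.6,0,-0.21,0,0,0.6,0,-0.28,0,0,0.6,0,-0.35,0,0,0.6,0,-0.42,0,0,0.6,0,-0.49,0,0,0.6,0,-0.49,0,0],
)

```text
time: 60.55
position: [551.9, -11.2, 3.0]
orientation: [-2.252, 2.188, -0.004]
contact_force: [-0.2, -0.4, -0.4]
opening: 33.9
```

```bash
python3 -c "
from h import *
plan(591,-11.5,3,-88.25)"
```

```text
t 60.5 pos [551.9 -11.2   3. ] yaw -88.3 q [-0.22  0.79  1.76  0.    0.59  1.32] F [-0.2 -0.4 -0.4] open 33.9 tilt 0.003
  call 0 [ 0.012 -0.326  0.    -0.002]
```

Emit:
jog_arm(
  moves=[0.6,0.01,-0.06,0,0,0.6,0.01,-0.12,0,0,0.6,0.01,-0.18,0,0,0.6,0.01,-0.24,0,0,0.6,0.01,-0.29,0,0,0.6,0.01,-0.34,0,0,0.6,0.01,-0.34,0,0,0.6,0.01,-0.34,0,0],
)

```text
time: 61.55
position: [590.8, -10.9, 3.0]
orientation: [-2.253, 2.189, -0.0]
contact_force: [0.1, 0.3, -0.7]
opening: 34.3
```

```bash
python3 -c "
from h import *
look('w_f3d.png',591,-11,3,-88.25)"
```

```text
0.92 [634.3 -14.9 121.9  56.3 -88.4]
t 61.6 pos [590.7 -10.9   3. ] yaw -88.3 q [-0.21  0.81  1.66  0.    0.67  1.33] F [-0.5 -0.5  0. ] open 34.5 tilt 0.000
  call 0 [ 0.001 -0.002  0.    -0.002]
```

View pics/w_f3d.png

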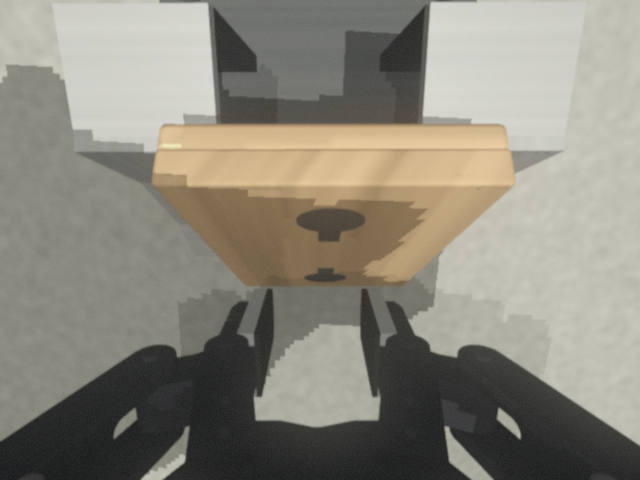

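Block 3 leans in the same way, so I repeat the same sequence.

Emit:
jog_arm(
  moves=[0.6,0,0.2,0,0,0.6,0,0.4,0,0,0.6,0,0.4,-0.4,0,1,0,0.4,-0.85,0,1,0,0.4,-1,0,1,0,0.4,-1,0],
  grip_force=20,
)

```text
time: 62.4
position: [543.9, -12.5, 124.7]
orientation: [-2.252, 2.188, -0.006]
contact_force: [0.5, 0.7, 0.1]
opening: -0.1
```

Emit:
jog_arm(
  moves=[1,0,-0.5,0,0,1,0,-0.95,0,0,1,0,-0.95,0,0],
)

```text
time: 62.78
position: [660.2, -9.3, 121.3]
orientation: [-2.252, 2.188, -0.004]
contact_force: [-0.2, -0.2, -0.6]
opening: -0.0
```

Emit:
jog_arm(
  moves=[1,0,-0.29,0,0,1,0,-0.29,0,0,1,0,-0.29,0,0],
)

```text
time: 63.15
position: [689.1, -7.7, 121.3]
orientation: [2.251, -2.187, -0.006]
contact_force: [-0.2, -0.5, -0.0]
opening: 0.2
```

```bash
python3 -c "
from h import *
look('w_f3f.png',691.5,-8.4,64,-88.25)"
```

```text
0.75 [ 553.  -231.8   73.    29.    63.8]
0.7 [621.4 -45.7  21.   15.5   4.2]
t 63.2 pos [689.5  -7.8 122.1] yaw -88.4 q [-0.17  0.74  1.34 -0.    1.06  1.37] F [-0.1  0.2  0.6] open -0.2 tilt 0.003
  call 0 [ 0.006 -0.017  0.484 -0.002]
```

View pics/w_f3f.png

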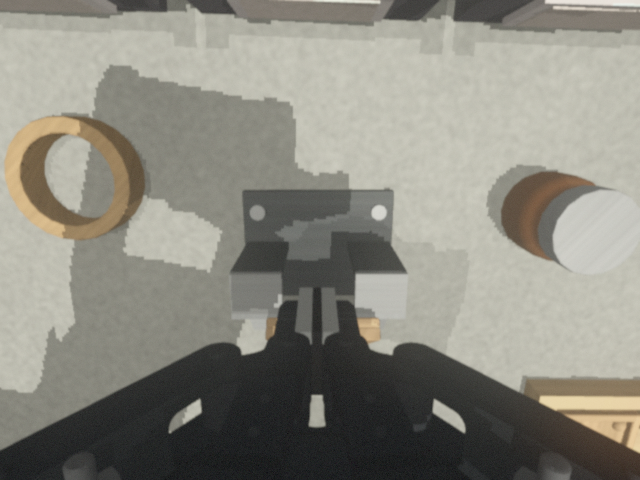

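The fingers are behind the block and lined up with the gap as before. Now I tip it.

Emit:
jog_arm(
  moves=[1,0.005,-0.01,0.2,0,1,0.005,-0.01,0.4,0,1,0.005,-0.01,0.485,0,1,0.005,-0.01,0.485,0],
)

```text
time: 63.75
position: [691.7, -8.4, 64.1]
orientation: [2.252, -2.188, -0.003]
contact_force: [0.7, 0.3, 0.3]
opening: 0.1
```

Emit:
jog_arm(
  moves=[1,0,0.06,0,0,1,0,0.12,0,0,1,0,0.18,0,0,1,0,0.24,0,0,1,0,0.3,0,0,1,0,0.36,0,0,1,0,0.42,0,0,1,0,0.48,0,0,1,0,0.54,0,0,1,0,0.6,0,0],
)

```text
time: 65.0
position: [620.2, -10.6, 64.7]
orientation: [2.253, -2.189, -0.0]
contact_force: [-0.4, 0.5, -0.8]
opening: 0.1
```

Emit:
jog_arm(
  moves=[1,0,0.05,0,0,1,0,0.1,0,0,1,0,0.15,0,0,1,0,0.2,0,0,1,0,0.2,0,0,1,0,0.2,0,0,1,0,0.2,-0.2,0],
)

```text
time: 65.88
position: [595.6, -11.1, 87.4]
orientation: [2.252, -2.188, -0.005]
contact_force: [0.2, 0.1, 0.5]
opening: -0.2
```

Run:
```python
from h import *
plan(555,-13,160,-88.25)
c=robot.capture('side'); save(c,'s6.png',(200,100,440,280),3.3)
for d in robot.regions_of('block_a',c): print(d['p'],rect(d['region'],c,12))
```

```text
t 65.9 pos [595.6 -11.1  87.4] yaw -88.4 q [-0.21  0.68  1.62  0.    0.84  1.34] F [0.2 0.1 0.5] open -0.2 tilt 0.004
  call 0 [ 0.006  0.338 -0.605 -0.002]
0.98 ((549.5953369140625, -8.657352447509766), (93.51496887207031, 70.49544525146484), 0.3064155578613281)
0.78 ((517.4928588867188, -318.71759033203125), (91.65892791748047, 75.63011169433594), 7.688111782073975)
0.78 ((512.7955932617188, -224.42698669433594), (98.43201446533203, 74.949951171875), 2.221879243850708)
```

View pics/s6.png

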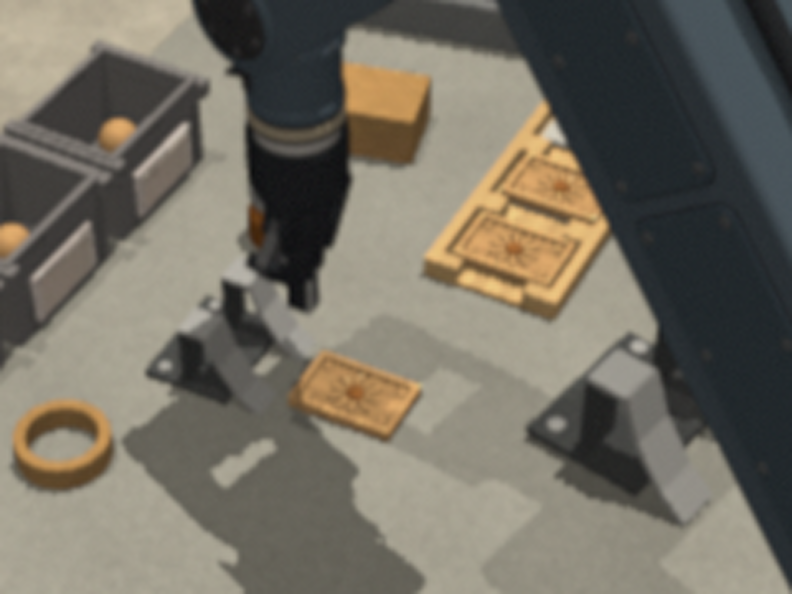

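Block 3 is face up at (355,393) in the crop. I grasp it.

Emit:
jog_arm(
  moves=[0,0,0.2,-0.4,0,0,0,0.35,-0.55,0,0,0,0.35,-0.55,0,0,0,0.35,-0.55,0],
)

```text
time: 66.47
position: [555.2, -12.5, 154.0]
orientation: [-2.253, 2.189, -0.0]
contact_force: [-0.2, -0.4, -0.1]
opening: 72.2
```

```bash
python3 -c "
from h import *
look('w_f3i.png',555,-14,0,-88.25)"
```

```text
0.93 [555.1 -14.3  91.2  60.7   1.6]
0.61 [ 513.4 -224.    94.7   68.8    1.4]
t 66.6 pos [555.1 -12.5 153.6] yaw -88.4 q [-0.22  0.54  1.68  0.    0.92  1.32] F [-0.2  0.7 -0.1] open 84.9 tilt 0.001
  call 0 [ 0.006  0.001  0.64  -0.001]
  call 1 [ 0.006  0.001  0.64  -0.001]
```

Emit:
jog_arm(
  moves=[0,0.014,0,0.45,0,0,0.014,0,0.9,0,0,0.014,0,0.9,0,0,0.014,0,0.9,0],
)

```text
time: 67.08
position: [555.8, -14.3, 47.4]
orientation: [-2.253, 2.189, -0.002]
contact_force: [-0.4, 0.6, -0.8]
opening: 85.4
```

Emit:
jog_arm(
  moves=[0,0,0,0.2,0,0,0,0,0.375,0,0,0,0,0.375,0,0.5,0,0,0.375,0,0.5,0,0,0.375,0,0.5,0,0,0.375,0,0.5,0,0,0.375,0],
  grip_force=40,
)

```text
time: 67.95
position: [556.3, -14.5, 4.2]
orientation: [-2.252, 2.188, -0.005]
contact_force: [-0.9, -0.1, 8.2]
opening: 58.0
```

Emit:
jog_arm(
  moves=[0.5,0,0,-0.25,0,0.5,0,0,-0.4,0,0.5,0,0,-0.4,0],
)

```text
time: 68.32
position: [556.3, -14.4, 51.8]
orientation: [-2.252, 2.187, -0.006]
contact_force: [0.4, 1.2, -1.0]
opening: 58.0
```

```bash
python3 -c "
from h import *
look('w_f3k.png',519.1,-401.4,50,-89.1,'block_a',60)"
```

```text
0.75 [556.4 -14.2  90.   59.1   1.7]
0.67 [640.4  -9.3 100.   45.7 -88.3]
0.61 [ 524.9 -142.7   11.1    2.    14.1]
t 68.4 pos [554.8 -14.2  49.9] yaw -88.3 q [-0.23  0.71  1.74  0.    0.69  1.32] F [-0.7  0.2 -0.7] open 58.1 tilt 0.000
  call 0 [ 0.804  0.098 -0.     0.004]
  call 1 [ 0.805  0.095 -0.     0.004]
  call 2 [ 0.805  0.092 -0.     0.004]
  call 3 [ 0.805  0.09  -0.     0.004]
```

View pics/w_f3k.png

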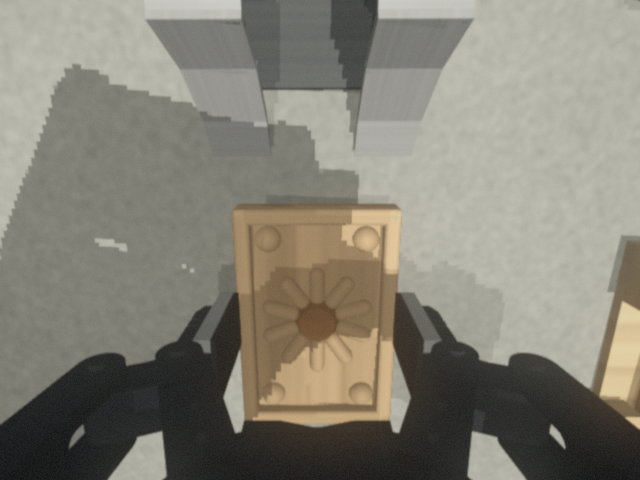

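Block 3 is held face up. I carry it to the far nest at (519,-401).

Emit:
jog_arm(
  moves=[0.5,0.4,0.05,0,0,0.5,0.805,0.1,0,0.004,0.5,0.805,0.1,0,0.004],
)

```text
time: 68.8
position: [545.5, -114.3, 48.8]
orientation: [2.244, -2.198, 0.0]
contact_force: [-0.7, -0.5, -0.0]
opening: 57.6
```

Emit:
jog_arm(
  moves=[0.5,0.4,0.05,0,0,0.5,0.805,0.095,0,0.004,0.5,0.805,0.095,0,0.004],
)

```text
time: 69.18
position: [536.9, -210.7, 49.0]
orientation: [2.242, -2.201, 0.002]
contact_force: [-0.4, 0.6, -0.4]
opening: 58.0
```

Emit:
jog_arm(
  moves=[0.5,0.4,0.05,0,0,0.5,0.805,0.095,0,0.004,0.5,0.805,0.095,0,0.004],
)

```text
time: 69.55
position: [527.8, -306.9, 49.2]
orientation: [-2.24, 2.203, -0.002]
contact_force: [0.1, 0.2, -1.3]
opening: 57.8
```

```bash
python3 -c "
from h import *
plan(518.6,-401.4,50,-89.1)"
```

```text
t 69.5 pos [ 527.8 -306.9   49.2] yaw -89.1 q [-0.71  0.75  1.6  -0.    0.79  0.84] F [ 0.1  0.2 -1.3] open 57.8 tilt 0.001
  call 0 [ 0.786  0.089 -0.007  0.001]
```

Emit:
jog_arm(
  moves=[0.5,0.4,0.05,0,0,0.5,0.785,0.085,0,0,0.5,0.785,0.085,0,0,0.5,0.785,0.085,0,0,0.5,0.785,0.085,0,0,0.5,0.785,0.085,0,0,0.5,0.785,0.085,0,0],
)

```text
time: 70.42
position: [519.3, -398.3, 49.8]
orientation: [-2.244, 2.199, 0.0]
contact_force: [-0.6, 0.0, -0.9]
opening: 57.9
```

```bash
python3 -c "
from h import *
look('w_t3.png',518.6,-401.4,32,-89.1,'block_a',57)"
```

```text
0.93 [ 519.  -398.1   91.2   59.7    1.1]
0.77 [ 525.6 -286.9   60.4   12.6  -11.3]
0.59 [ 533.4 -334.8   68.2   48.9    1.1]
t 70.5 pos [ 519.2 -398.8   49.8] yaw -88.9 q [-0.83  0.79  1.48  0.    0.87  0.73] F [ 1.1  0.3 -0.3] open 58.0 tilt 0.000
  call 0 [0.021 0.006 0.149 0.005]
```

View pics/w_t3.png

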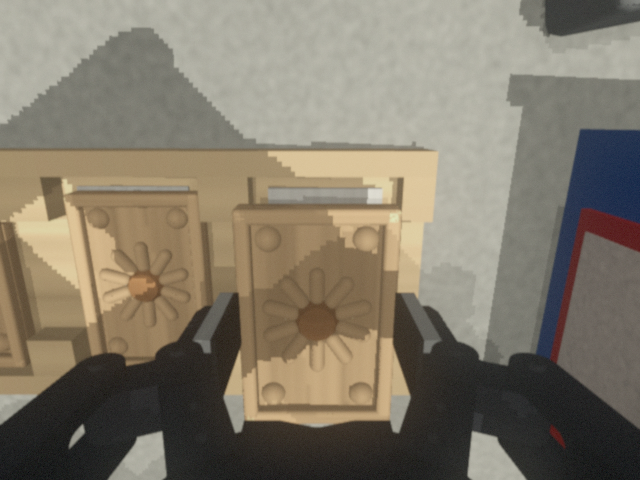

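```bash
python3 -c "
from h import *
st,c=wst()
for z in (0,50,100): print(z,np.round(unproj(c,[(580,130),(545,345),(548,430)],z,st)))
plan(518.6,-401.4,32,-89.1)"
```

```text
0 [[ 590. -520.    0.]
 [ 477. -524.    0.]
 [ 421. -536.    0.]]
50 [[ 590. -488.   50.]
 [ 506. -491.   50.]
 [ 465. -500.   50.]]
100 [[ 590. -456.  100.]
 [ 536. -458.  100.]
 [ 509. -464.  100.]]
t 70.6 pos [ 519.2 -399.    49.8] yaw -88.9 q [-0.83  0.79  1.48  0.    0.87  0.73] F [-1.5 -1.3 -0.5] open 57.6 tilt 0.000
  call 0 [0.02  0.005 0.149 0.005]
```

The bin wall stands at about y -515, clear of the gripper. I lower part way.

Emit:
jog_arm(
  moves=[0.5,0.008,0.003,0.08,0.004,0.5,0.008,0.003,0.15,0.004,0.5,0.008,0.003,0.15,0.004,0.5,0.008,0.003,0.15,0.004],
)

```text
time: 71.08
position: [518.7, -400.1, 31.5]
orientation: [-2.239, 2.203, 0.001]
contact_force: [0.5, -0.6, 0.3]
opening: 57.6
```

```bash
python3 -c "
from h import *
look('w_t3b.png',518.6,-401.4,18,-89.1,'block_a',40)"
```

```text
0.72 [ 519.1 -399.7   90.3   59.4    0.9]
0.64 [ 565.9 -400.5   43.     3.8  -89.1]
0.62 [ 507.3 -280.3   10.1    1.5  -11.5]
0.57 [ 531.  -328.5   68.6   54.4    1. ]
t 71.2 pos [ 518.9 -400.3   31.9] yaw -89.1 q [-0.83  0.82  1.48  0.    0.84  0.73] F [ 0.4 -0.6  0.5] open 57.8 tilt 0.000
  call 0 [0.009 0.003 0.116 0.001]
```

Emit:
jog_arm(
  moves=[0.5,0.008,0,0.06,0,0.5,0.008,0,0.115,0,0.5,0.008,0,0.118,0,0.15,0.008,0,0.11,0,0.1,0.008,0,0.1,0,0.1,0.008,0,-0.15,0,1,0.008,0,-0.45,0,1,0.008,0,-0.45,0,1,0.008,0,-0.45,0,1,0.008,0,-0.45,0],
)

```text
time: 72.42
position: [518.0, -400.3, 84.4]
orientation: [-2.239, 2.203, 0.004]
contact_force: [-0.1, 0.3, -0.0]
opening: 3.4
```

```bash
python3 -c "
from h import *
look('w_t3c.png',519.1,-401.4,26,-89.1,'block_a',26)"
```

```text
0.97 [ 518.3 -400.4   89.4   59.2    0.9]
0.85 [ 516.9 -249.6   93.4   37.8  -11.6]
0.68 [ 518.  -320.1   87.6   60.     1.1]
t 72.5 pos [ 518.2 -400.5   84.5] yaw -89.1 q [-0.83  0.75  1.46 -0.    0.94  0.73] F [-0.4 -0.4 -0.6] open 0.1 tilt 0.002
  call 0 [ 0.008 -0.007  0.487  0.001]
```

View pics/w_t3c.png

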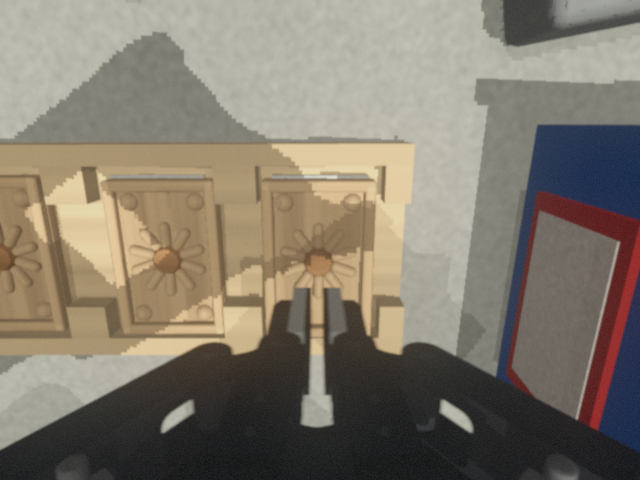

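Block 3 is in the far nest. I press it.

Emit:
jog_arm(
  moves=[1,0,0,0.3,0,1,0,0,0.47,0,1,0,0,0.5,0,1,0,0,0.52,0,1,0,0,0.54,0,1,0,0,0.56,0,1,0,0,0.575,0,1,0,0,0.575,0],
)

```text
time: 73.53
position: [518.3, -400.5, 20.0]
orientation: [2.24, -2.203, -0.002]
contact_force: [-5.7, 4.9, 15.1]
opening: 0.2
```

Emit:
jog_arm(
  moves=[1,0,0,0.015,0,1,0,0,0.03,0,1,0,0,0.03,0],
)

```text
time: 73.9
position: [518.3, -400.5, 19.9]
orientation: [2.24, -2.202, -0.001]
contact_force: [-8.6, 7.7, 32.8]
opening: -0.1
```

Emit:
jog_arm(
  moves=[1,0,0,-0.1,0,1,0,0,-0.5,0,1,-0.37,0,-0.9,0,1,-0.75,0,-1,0,1,-0.75,0,-1,0,1,-0.75,0,-1,0],
)

```text
time: 74.65
position: [518.1, -311.8, 133.7]
orientation: [2.24, -2.202, 0.004]
contact_force: [-1.2, 0.2, -0.5]
opening: 0.1
```

```bash
python3 -c "
from h import *
look('w_t3d.png',519.1,-311.4,220,-89.1,'block_a',20)"
```

```text
0.93 [ 515.9 -224.    90.3   62.7    0.9]
0.73 [ 517.7 -398.7   90.    62.6    0.9]
0.55 [ 515.7 -315.9   90.    60.1    0.9]
t 74.8 pos [ 517.6 -312.4  132.9] yaw -89.1 q [-0.73  0.62  1.57 -0.    0.94  0.83] F [-0.2 -0.1 -0.1] open 0.5 tilt 0.001
  call 0 [-0.008 -0.012 -0.726 -0.   ]
```

View pics/w_t3d.png

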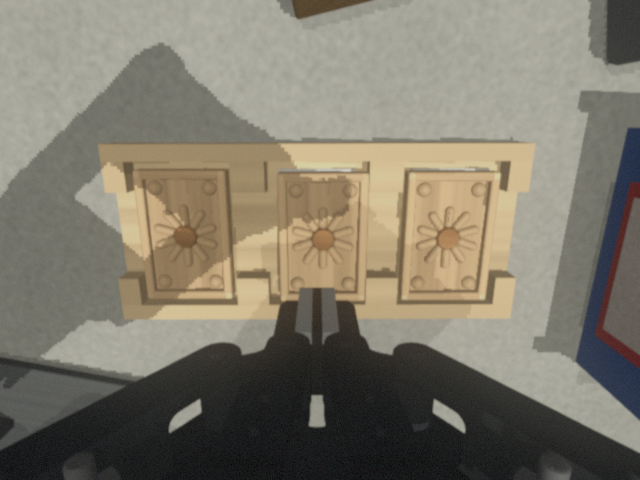

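All three blocks are in nests, face up, at (185,236), (322,238) and (448,238). The middle one has slid about 4 mm sideways to the nest wall. Its centre is 4.5 mm off, within 8 mm. I re-press it to confirm it is still down.

Emit:
jog_arm(
  moves=[1,0.025,0,0.3,0,1,0.025,0,0.7,0,1,0.025,0,0.87,0,1,0.025,0,0.9,0,1,0.025,0,0.92,0,1,0.025,0,0.94,0,1,0.025,0,0.96,0,1,0.025,0,0.98,0,1,0.025,0,0.98,0],
)

```text
time: 75.88
position: [518.1, -314.8, 20.0]
orientation: [2.24, -2.202, 0.005]
contact_force: [-4.5, 2.6, 21.6]
opening: -0.4
```

Emit:
jog_arm(
  moves=[1,0,0,0.02,0,1,0,0,0.02,0],
)

```text
time: 76.12
position: [518.1, -314.9, 19.8]
orientation: [2.24, -2.202, 0.006]
contact_force: [-7.2, 3.7, 34.5]
opening: -0.2
```

Emit:
jog_arm(
  moves=[1,0,0,-0.1,0,1,0,0,-0.5,0,1,0,0,-1,0,1,0,0,-1,0],
)

```text
time: 76.62
position: [520.6, -316.7, 139.0]
orientation: [-2.239, 2.202, -0.02]
contact_force: [0.1, 0.6, -1.1]
opening: 0.2
```

Emit:
jog_arm(
  moves=[1,-0.5,-0.3,-0.5,0,1,-1,-0.6,-1,0,1,-1,-0.6,-1,0,1,-1,-0.6,-1,0],
)

```text
time: 77.12
position: [590.3, -190.8, 256.2]
orientation: [-2.243, 2.196, -0.01]
contact_force: [-0.8, -0.4, -0.0]
opening: -0.1
```

Run:
```python
from h import *
look('w_end.png',519.1,-311.4,220,-89.1,'block_a',20)
for n in ("side","scene"):
    c=robot.capture(n); save(c,n+'_end.png')
    for d in robot.regions_of("block_a",c):
        if d["p"]>.3: print(n,round(d["p"],2),np.round(np.hstack([np.ravel(q) for q in rect(d["region"],c,20)]),1))
    if n=="side": save(c,'side_endc.png',(320,110,420,200),6)
```

```text
0.89 [ 517.1 -313.9   93.6   64.     1.1]
0.74 [ 517.5 -222.6   93.3   60.9    1.2]
0.72 [ 518.9 -397.8   91.5   64.9    1.1]
t 77.2 pos [ 586.9 -192.4  252.4] yaw -89.0 q [-0.5   0.5   1.43 -0.    1.22  1.06] F [-0.5  0.5 -1.1] open -0.1 tilt 0.001
  call 0 [0.491 0.291 0.135 0.001]
  call 1 [0.491 0.291 0.135 0.001]
side 0.91 [ 512.6 -392.8   94.1   72.9    1.2]
side 0.9 [ 5.101e+02 -2.165e+02  9.440e+01  6.910e+01  5.000e-01]
side 0.81 [ 510.2 -308.1   92.1   68.1    1.3]
scene 0.9 [ 516.2 -219.3   94.9   66.4    1.5]
scene 0.86 [ 515.9 -311.5   95.1   65.1    1.4]
scene 0.79 [ 518.4 -396.6   99.2   68.4    2.1]
```

View pics/side_endc.png

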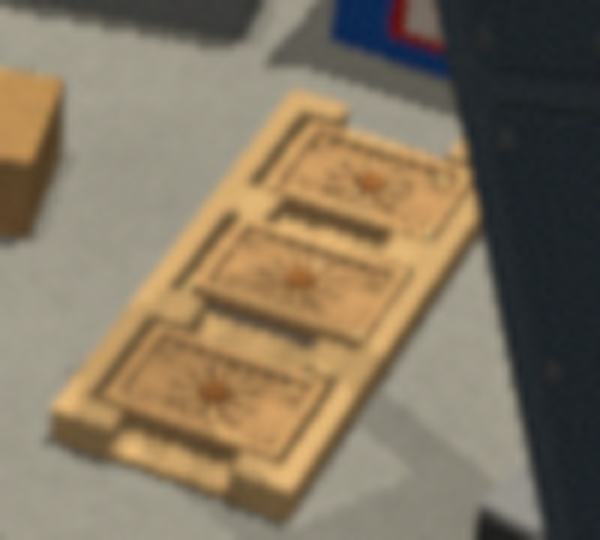

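View pics/scene_end.png

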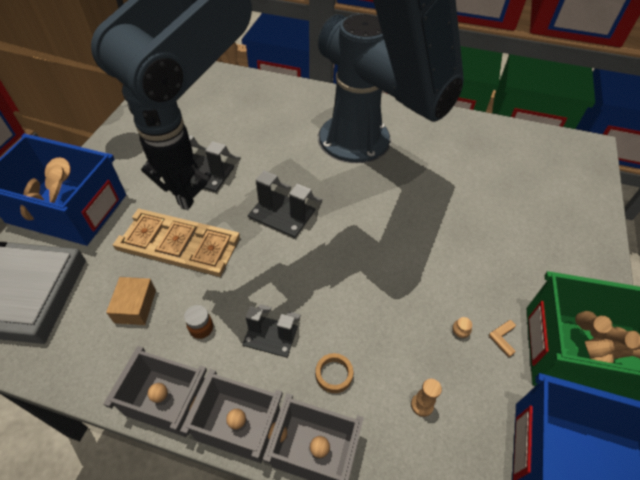

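All three blocks look flush in the tray, and the bystanders are at their original pixels in the scene view. I hand the job in.

```bash
python3 -c "
from h import *
print(robot.close_job())"
```

```text
the job is handed in; nothing more can be done
None
```

The job is done and handed in at about 77 s; the interface reported no verdict. I ran all three blocks up the smallest fence, near world (613,-11), and tipped them back carved face up. Each then went into its own nest and was pressed down.

- **Flush:** every press stopped at z 19.8–19.9 mm (rim 20 mm) while the force rose to 33–44 N, so the plates are fully down.
- **Position:** the final pictures show all three face up and level. The three centres read within about 2–5 mm of their nests, against the 8 mm limit.
- **Other things on the bench:** they stand at their original places in the scene picture.
- **One disagreement:** the middle block had slid about 4 mm sideways in its nest after its first press. I pressed it again and it was still fully down. The last wrist reading put it about 2 mm off centre, while the reading before the re-press gave 4.5 mm. I also saw no sign of the grip slackening.

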